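Hang primed brackets in the drying stand

TASK

Slide the clear canopy of the teal-green drying stand fully open by its orange grip, then hang every red-primed bracket by its hole on the pegs inside, one to a peg (any peg), so that it hangs free and upright. When all are hanging, slide the canopy fully shut over them, then switch the fan on by pushing the red lever all the way over, away from the robot; leave the other things on the bench where they are.

Things in the scene. Friction and masses are not known exactly. Their poses are not given: they have to be found in the camera images.
- stand: teal drying stand fixed to the bench, 670 (y) x 150 mm; origin on the bench, x away from the robot, y left along the track. Left: bay y 0 to 281 mm, floor 6 mm high, open in front and above when the canopy is open; 12 mm rail along y at x +35, 105 mm high. Right: fan unit y -280 to -15, 126 mm high, where the open canopy parks. Left end plate at y 287, 156 mm high. Lever box at y -338 mm
- peg0 (a point): first level peg from the right: point on its axis at mid length, 105 mm high; axes as stand. Steel, 10 mm in diameter, from the rail (x +35 mm) towards the robot to a yellow 16 mm ball (centre x -28, end -36 mm). A hung bracket's hole centre rests 10 mm below the axis, web square to the peg, anywhere between ball and rail. Pegs are 66 mm apart
- peg1 (a point): second level peg from the right: point on its axis at mid length, 105 mm high; axes as stand. Steel, 10 mm in diameter, from the rail (x +35 mm) towards the robot to a yellow 16 mm ball (centre x -28, end -36 mm). A hung bracket's hole centre rests 10 mm below the axis, web square to the peg, anywhere between ball and rail. Pegs are 66 mm apart
- peg2 (a point): third level peg from the right: point on its axis at mid length, 105 mm high; axes as stand. Steel, 10 mm in diameter, from the rail (x +35 mm) towards the robot to a yellow 16 mm ball (centre x -28, end -36 mm). A hung bracket's hole centre rests 10 mm below the axis, web square to the peg, anywhere between ball and rail. Pegs are 66 mm apart
- peg3 (a point): fourth level peg from the right: point on its axis at mid length, 105 mm high; axes as stand. Steel, 10 mm in diameter, from the rail (x +35 mm) towards the robot to a yellow 16 mm ball (centre x -28, end -36 mm). A hung bracket's hole centre rests 10 mm below the axis, web square to the peg, anywhere between ball and rail. Pegs are 66 mm apart
- canopy (a joint): clear canopy (front, top and back panes, 275 mm long in y, 124 mm deep, top face 164 mm above the bench) sliding along the stand's y: 0 = shut over the pegs, 0.285 m = fully open, moved towards the stand's -y (right). Starts shut or slightly ajar; about 3 N friction
- canopy_grip (a point): middle of the orange grip fin on top of the canopy: 80 mm long (x), 16 mm thick (y), from 164 to 208 mm above the bench; this point is 190 mm high. Moves with the canopy; axes as stand
- fan (a joint): red fan lever, 80 mm long, on the switch box: 0 = off, leaning towards the robot; 1.0 rad = on, leaning away from it; stays where it is left
- fan_tip (a point): tip of the red lever; swings in the stand's x-z plane
- bracket_a: red-primed inverted-T bracket, 0.25 kg; 3 or 4 are present, an absent one reads None. Foot 60 (x) x 48 (y) x 8 mm; web 10 mm thick (x), 48 mm wide (y), rising from the foot's middle to 120 mm. Origin: centre of the underside, z up, x square to the web (faces alike). Round 30 mm hole through the web along x, 70 mm up, so 35 mm of web above it to grip. Starts standing on the bench
- bracket_b: red-primed inverted-T bracket, 0.25 kg; 3 or 4 are present, an absent one reads None. Foot 60 (x) x 48 (y) x 8 mm; web 10 mm thick (x), 48 mm wide (y), rising from the foot's middle to 120 mm. Origin: centre of the underside, z up, x square to the web (faces alike). Round 30 mm hole through the web along x, 70 mm up, so 35 mm of web above it to grip. Starts standing on the bench
- bracket_c: red-primed inverted-T bracket, 0.25 kg; 3 or 4 are present, an absent one reads None. Foot 60 (x) x 48 (y) x 8 mm; web 10 mm thick (x), 48 mm wide (y), rising from the foot's middle to 120 mm. Origin: centre of the underside, z up, x square to the web (faces alike). Round 30 mm hole through the web along x, 70 mm up, so 35 mm of web above it to grip. Starts standing on the bench
- bracket_d: red-primed inverted-T bracket, 0.25 kg; 3 or 4 are present, an absent one reads None. Foot 60 (x) x 48 (y) x 8 mm; web 10 mm thick (x), 48 mm wide (y), rising from the foot's middle to 120 mm. Origin: centre of the underside, z up, x square to the web (faces alike). Round 30 mm hole through the web along x, 70 mm up, so 35 mm of web above it to grip. Starts standing on the bench
- bracket_a_eye (a point): centre of that bracket's hole, 70 mm above its underside
- bracket_b_eye (a point): centre of that bracket's hole, 70 mm above its underside
- bracket_c_eye (a point): centre of that bracket's hole, 70 mm above its underside
- bracket_d_eye (a point): centre of that bracket's hole, 70 mm above its underside
- spray_can: closed aerosol-like can, 52 mm in diameter, 130 mm high, standing among the brackets (may stand in any of their places); origin at its underside; leave alone
- green_bottle: green bottle, 64 mm in diameter, 170 mm high, to the left; origin at its underside; leave alone
- jar: amber jar, 70 mm in diameter, 80 mm high, to the left; origin at its underside; leave alone
- spanner: steel spanner lying flat, 160 mm long along its x; leave alone
- screwdriver: screwdriver lying flat, 190 mm long along its x; leave alone
- bearing: steel ring, 52 mm outside diameter, 15 mm high, lying flat; leave alone
- offcut: plywood offcut 120 x 90 x 12 mm lying flat; leave alone

How it is judged:
By the outcome, as a careful person would: the job done as asked, in the order asked, and still so for the second after the job is handed in, with the robot touching nothing.
Of bracket_a, bracket_b, bracket_c, bracket_d only 3 to 4 are there at a start; the rules pass over those that are not, and their reading is None.
At some moment in a run one of bracket_a, bracket_b, bracket_c, bracket_d may be knocked a few centimetres aside while the robot is not near it.
It also fails if it takes over 210 s, if anything falls off the work surface, if the arm or the gripper's body presses on something with over 40 N, if the wrist force passes 120 N, or if a joint passes its speed limit or range.

ROBOT

A 6-joint arm with a two-finger parallel gripper is mounted at the origin on the work surface. World frame = base frame: x ahead of the robot, y to its left, z up, the work surface at z = 0. Lengths are in m, angles in rad, forces in N, time in s.
With the tool pointing down it reaches from about 0.4 to 0.925 m from the base axis. Payload 3.4 kg.
Tool frame: the origin (TCP) lies where the fingers leave the gripper's body, on its centre line; the fingertips stand 73 mm ahead of it and the grasp point (between the pads) lies 54 mm ahead of it; z points along the fingers, x is the direction in which the jaws open and shut, and the axes are right-handed (so a half turn about z gives the same grasp; the last joint's range is limited). The gripper opens to 85 mm and grips with 20 to 120 N. Pads are 22 mm wide; open, the fingers measure 114 mm over their backs; the gripper's body (76 mm by 85 mm) begins 54 mm behind the grasp point. The pads swing forward as they close: fully open they stand 13 mm farther back than shut.
Start: joints at [-0.073, 0.307, 1.506, -0, 1.328, -0.073], TCP at [0.575, -0, 0.304] pointing down, gripper open.
Joint ranges: [-3.12, 3.12], [-1.05, 2.28], [0.14, 2.33], [-1.42, 4.57], [0.1, 2.73], [-2.68, 2.68]. Speed limits (rad/s): [2.57, 2.57, 3.14, 3.14, 3.14, 3.14].

INTERFACE

Orientations are given as a unit quaternion [w, x, y, z].
In Python, from plant import arm gives the robot as it stands.
- The arm moves only by the tool step_arm, never from a script. Its argument "series" is a list of rows, each an object of numbers: "jaw": the finger opening in mm, from 0 to 85.4; "x", "y", "z": the shift along the tool's x, y, z in units of 30 mm (1.0 is 30 mm); "spin": the turn about the tool's z in units of 10 degrees (1.0 is 10 degrees). A call has 1 to 5 rows; each row is the pose to reach, as a shift and turn from the pose commanded when the call began, along the tool's axes at that moment; what a row does not reach only later rows make up. A row lasts 1/8 s, in which the tool goes at most 62.5 mm and 10.7 degrees, less where a joint would pass 70% of its speed; a pose out of reach is approached as far as the arm can. A call with a gripper value outside its range is refused whole. The fingers move at their own pace and stop on an object; the grip force is fixed at half the most. Time passes only in rows, so rows that repeat a pose let the fingers close. It gives the time, the measured TCP pose, the force and the opening at its end, in the units of the state.
- arm.observe(): the state, without advancing time (a new reading comes with each control period).
- arm.grab_frame(name): name is "scene" or "side" or "wrist"; returns a dict with "img" (384x512x3 uint8, red, green, blue), "fov_y" (degrees; the focal length in pixels is half the picture's height over the tangent of half this angle, whatever the lens; pixels are square), "cx", "cy" (the principal point, pixels), "dist" ([k1, k2, p1, p2, k3] as OpenCV has them; the pictures are not rectified), "R" (3x3) and "t" (3): a world point X has camera coordinates R X + t; the wrist camera has in their place "hand_eye" (4x4, takes a point from camera to tool coordinates, whose origin is the TCP and whose axes are the tool frame's). Camera axes: x right, y down, z forward; pixel columns grow to the right and rows downward; lengths in m; the calibration is good to about 2 mm. A picture is of the moment at which its call begins: read the wrist's pose just before it. There is no depth.
- arm.job_done(): hands the job in, once; it reports no verdict.
Trained networks look in a picture, given as the dict that the camera call returned (one of the last four; its "shot" number tells which), for a name from the list of things; names that differ only in an ending like _2 or _b are one class to them, and where a whole thing is asked for, a point or a joint stands for the part that bears it (a point fixed in the world has none). Each returns a list of dicts, best first, with "confidence" (0 to 1); they miss things now and then, are a little off and sometimes report something else, mostly with a low value. They report only what shows in the picture. A call takes as long as a camera call.
- arm.find_in(picture, label): "xyz" ([x, y, z] in m, in world coordinates, good to about 4 mm: the middle of the surface that is visible of it).
The state is a dict: "clock": time; "joint_pos": joint angles; "dq": joint speeds; "effort": joint torques, N m; "ee_pos": TCP position; "eef_rot": TCP orientation; "contact_force": force on the tool from outside, world axes, zero at the start; "torque": the same for the moment, N m; "gripper_width": opening from 0.0 (shut) to 1.0 (fully open).
Only numpy, scipy, OpenCV 4.12 (cv2) and the standard library are available. Lean on these libraries where they do the work, as an engineer would, in place of code of your own. Each camera call takes 0.05 s, during which the arm holds its last target.

## Working session

There is one attempt and no reset: what is moved stays moved. The work goes in short steps, Python scripts to look and compute and a tool call to move; the robot and the scene stay as the last step left them, time stands still between calls to the robot, and variables do not carry over. Pictures are saved under pics/ and viewed, and the job is handed in when it is done.

Besides the shell and the picture viewer there is one more tool, called after "Call:" as name(argument=value, ...) on one line, values as JSON. step_arm: Moves the arm, as the interface text tells. Its arguments: {"type":"object","properties":{"series":{"type":"array"}},"required":["series"]}

```bash
ls; mkdir -p pics
cat > h.py <<'E'
import numpy as np, cv2
from plant import arm
from scipy.spatial.transform import Rotation as Rn
def save(p,name):
    cv2.imwrite('pics/'+name,cv2.cvtColor(p['img'],cv2.COLOR_RGB2BGR))
def K(p):
    f=p['img'].shape[0]/2/np.tan(np.radians(p['fov_y'])/2)
    return np.array([[f,0,p['cx']],[0,f,p['cy']],[0,0,1.]])
def ext(p,st=None):
    if 'R' in p: return np.array(p['R']),np.array(p['t'])
    q=st['eef_rot'];R=Rn.from_quat([q[1],q[2],q[3],q[0]]).as_matrix()
    T=np.eye(4);T[:3,:3]=R;T[:3,3]=st['ee_pos']
    M=np.linalg.inv(T@np.array(p['hand_eye']))
    return M[:3,:3],M[:3,3]
def proj(p,X,st=None):
    R,t=ext(p,st)
    return cv2.projectPoints(np.atleast_2d(np.array(X,float)),cv2.Rodrigues(R)[0],t,K(p),np.array(p['dist'],float))[0][:,0]
def onplane(p,uv,z,st=None):
    R,t=ext(p,st)
    n=cv2.undistortPoints(np.array(uv,float).reshape(-1,1,2),K(p),np.array(p['dist'],float))[:,0]
    d=np.c_[n,np.ones(len(n))]@R; c=-R.T@t
    return c+d*((z-c[2])/d[:,2])[:,None]
E
python3 - <<'E'
from h import *
o=arm.observe();print(o)
for n in ('scene','side'):
    p=arm.grab_frame(n);save(p,n+'0.png')
    print(n,'cam at',-np.array(p['R']).T@np.array(p['t']))
    for l in ['stand','canopy','canopy_grip','fan','fan_tip','bracket_a','spray_can','green_bottle','jar','spanner','bearing','offcut','bracket_a_eye','peg0']:
        try: print(l,[(np.round(r['xyz'],3).tolist(),round(r['confidence'],2)) for r in arm.find_in(p,l)][:6])
        except Exception as e: print(l,e)
E
```

```text
pics
{'clock': 0.0, 'joint_pos': array([-7.34670654e-02,  3.07550983e-01,  1.50768126e+00,  7.01528783e-06,
        1.32839694e+00, -7.35399824e-02]), 'dq': array([-0.00032106,  0.00043635, -0.00016292, -0.00075715, -0.00013031,
       -0.00201122]), 'effort': array([-2.40806599e-03, -4.57556927e+01, -2.51919490e+01, -3.95127336e-04,
        1.32516641e-02, -2.41733758e-06]), 'ee_pos': array([5.74444949e-01, 3.73035642e-05, 3.02990534e-01]), 'eef_rot': array([-7.81735486e-05,  9.99999481e-01,  3.56130724e-05, -1.01526299e-03]), 'contact_force': array([-0.20859424, -0.00093204, -0.1590102 ]), 'torque': array([-0.02915847,  0.01027403, -0.04977916]), 'gripper_width': 1.000672622318264}
scene cam at [1.25050108 0.0054299  1.29366752]
stand [([0.616, 0.053, 0.123], 0.88), ([0.604, 0.47, 0.107], 0.65), ([0.622, 0.158, 0.164], 0.2)]
canopy [([0.621, 0.159, 0.165], 0.82)]
canopy_grip [([0.623, 0.163, 0.162], 0.72)]
fan []
fan_tip [([0.504, -0.28, 0.126], 0.44)]
bracket_a [([0.416, 0.312, 0.064], 0.84), ([0.424, 0.159, 0.082], 0.74), ([0.413, 0.03, 0.03], 0.68)]
spray_can [([0.44, -0.176, 0.
[... 825 characters left out ...]
a [([0.421, 0.165, 0.04], 0.82), ([0.411, 0.31, 0.044], 0.79), ([0.405, 0.01, 0.049], 0.72), ([0.4, -0.352, 0.047], 0.62), ([0.264, -0.308, 0.014], 0.17)]
spray_can [([0.403, -0.195, 0.095], 0.67), ([0.524, -0.003, 0.119], 0.23), ([0.576, 0.465, 0.092], 0.15)]
green_bottle [([0.579, 0.466, 0.092], 0.85), ([0.268, -0.307, 0.013], 0.3)]
jar [([0.442, 0.468, 0.061], 0.78), ([0.408, 0.31, 0.046], 0.52), ([0.402, 0.012, 0.044], 0.47)]
spanner [([0.274, 0.385, 0.005], 0.73)]
bearing [([0.262, -0.306, 0.01], 0.64)]
offcut [([0.359, -0.532, 0.013], 0.95), ([0.399, -0.355, 0.048], 0.73)]
bracket_a_eye [([0.406, 0.314, 0.046], 0.75), ([0.523, -0.003, 0.113], 0.62)]
peg0 [([0.526, -0.004, 0.12], 0.93)]
```

View pics/scene0.png

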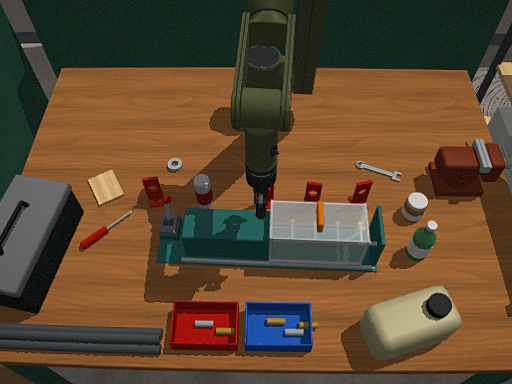

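View pics/side0.png

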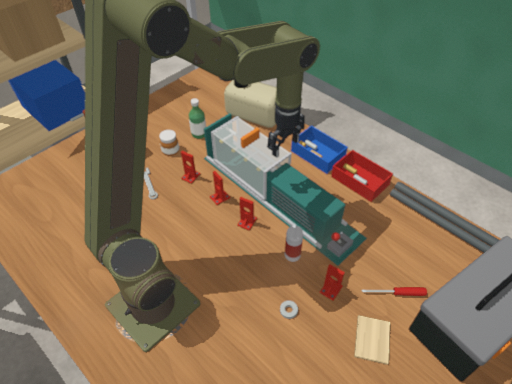

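Run:
```python
from h import *
a=cv2.imread('pics/scene0.png')[180:280,140:400]; cv2.imwrite('pics/s0c.png',cv2.resize(a,None,fx=3,fy=3,interpolation=cv2.INTER_CUBIC))
a=cv2.imread('pics/side0.png')[80:310,120:380]; cv2.imwrite('pics/d0c.png',cv2.resize(a,None,fx=2.6,fy=2.6,interpolation=cv2.INTER_CUBIC))
```

```text
(no output)
```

View pics/s0c.png

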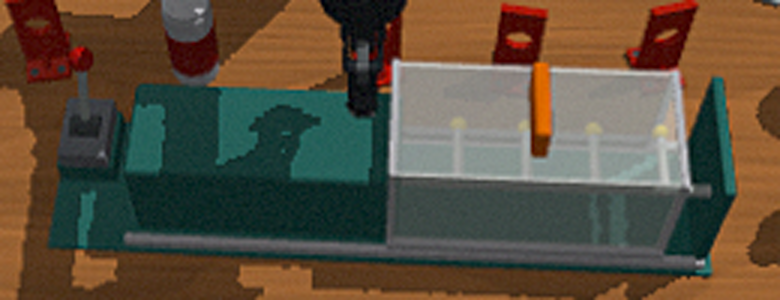

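View pics/d0c.png

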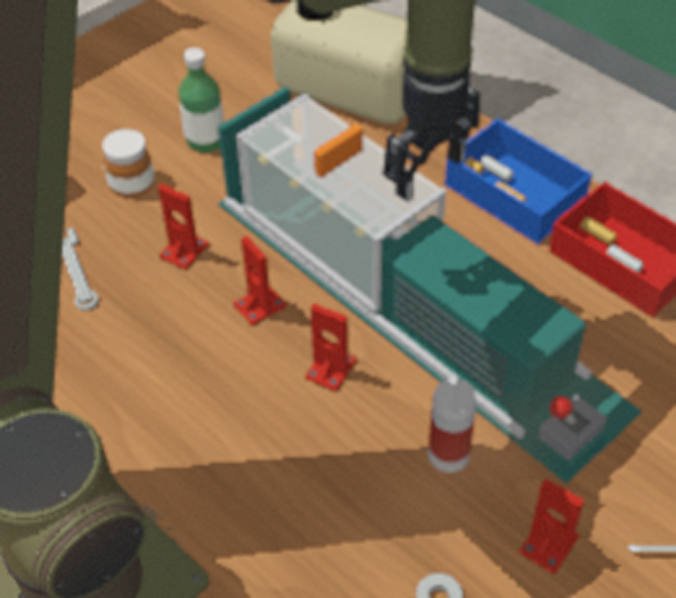

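Run:
```python
from h import *
s=arm.grab_frame('scene');d=arm.grab_frame('side')
b1=np.array([(458,122),(525,126),(593,128),(660,130)])/3+[140,180]
b2=np.array([(360,231),(327,207),(293,182),(263,157)])/2.6+[120,80]
A=onplane(s,b1,.105);B=onplane(d,b2,.105)
print(A.round(4));print(B.round(4))
# grip top: ends at z=.208
print('grip',onplane(s,np.array([(541,65),(541,150)])/3+[140,180],.206))
print('gripside',onplane(d,np.array([(317,157),(362,130)])/2.6+[120,80],.208))
print('lever knob',onplane(s,np.array([(81,58)])/3+[140,180],.12),onplane(d,np.array([(561,407)])/2.6+[120,80],.12))
print('fan top corners',onplane(s,np.array([(138,86),(387,95),(387,182),(126,175)])/3+[140,180],.126))
print('canopy top',onplane(s,np.array([(393,62),(675,73),(690,187),(390,178)])/3+[140,180],.164))
print('plate', onplane(s,np.array([(717,80),(735,192)])/3+[140,180],.156))
print('canopy top side',onplane(d,np.array([(303,97),(442,192),(378,236),(238,134)])/2.6+[120,80],.164))
print(onplane(d,np.array([(440,222),(583,320)])/2.6+[120,80],.126))
```

```text
[[0.5457 0.093  0.105 ]
 [0.5495 0.1587 0.105 ]
 [0.551  0.2254 0.105 ]
 [0.5526 0.2912 0.105 ]]
[[0.5487 0.0916 0.105 ]
 [0.55   0.1559 0.105 ]
 [0.5517 0.2252 0.105 ]
 [0.5575 0.2933 0.105 ]]
grip [[0.543489   0.16405232 0.206     ]
 [0.63359949 0.15862239 0.206     ]]
gripside [[0.53443898 0.15507196 0.208     ]
 [0.61263306 0.14961437 0.208     ]]
lever knob [[ 0.48505961 -0.28517118  0.12      ]] [[ 0.49726732 -0.28217895  0.12      ]]
fan top corners [[ 0.52121598 -0.22286321  0.126     ]
 [ 0.52834557  0.02281625  0.126     ]
 [ 0.62451751  0.02296815  0.126     ]
 [ 0.620754   -0.22419972  0.126     ]]
canopy top [[0.51447204 0.02797107 0.164     ]
 [0.52384005 0.29830386 0.164     ]
 [0.64692245 0.2980174  0.164     ]
 [0.64073347 0.02512519 0.164     ]]
plate [[0.52625248 0.34011151 0.156     ]
 [0.64744593 0.34087468 0.156     ]]
canopy top side [[0.64148766 0.29444805 0.164     ]
 [0.63354239 0.02398487 0.164     ]
 [0.51764739 0.02970195 0.164     ]
 [0.52427093 0.30223938 0.164     ]]
[[ 0.61974382  0.01265858  0.126     ]
 [ 0.61548396 -0.22443531  0.126     ]]
```

```bash
cat >> h.py <<'E'
def pose():
    o=arm.observe();q=o['eef_rot'];R=Rn.from_quat([q[1],q[2],q[3],q[0]]).as_matrix()
    return o,R
def go(x,y,z,head=None):
    o,R=pose()
    d=R.T@(np.array([x,y,z])-o['ee_pos'])/.03
    h=np.degrees(np.arctan2(R[1,0],R[0,0]))
    s='' if head is None else ' spin %.2f'%(-((head-h+180)%360-180)/10)
    print('t%.1f pos %s head %.1f F %s w %.3f -> x %.2f y %.2f z %.2f%s'%(o['clock'],o['ee_pos'].round(4),h,o['contact_force'].round(1),o['gripper_width'],*d,s))
E
python3 -c "
from h import *
go(.579,.157,.30,88)"
```

```text
t1.6 pos [ 0.575  -0.      0.3039] head -0.0 F [0.2 0.6 0.1] w 1.003 -> x 0.13 y -5.23 z 0.13 spin -8.80
```

Call:
step_arm(series=[{"x": 0.05,"y": -1.3,"z": 0,"spin": -1,"jaw": 85},{"x": 0.1,"y": -2.6,"z": 0,"spin": -2,"jaw": 85},{"x": 0.15,"y": -3.9,"z": 0,"spin": -3,"jaw": 85},{"x": 0.15,"y": -5.2,"z": 0,"spin": -4,"jaw": 85},{"x": 0.15,"y": -5.2,"z": 0,"spin": -5,"jaw": 85}])

```text
clock: 2.22
ee_pos: [0.5794, 0.1588, 0.3038]
eef_rot: [-0.0, 0.904, 0.427, 0.0]
contact_force: [0.3, -1.4, -0.2]
gripper_width: 0.998
```

Call:
step_arm(series=[{"spin": -1,"jaw": 85},{"spin": -2,"jaw": 85},{"spin": -3,"jaw": 85},{"spin": -3.8,"jaw": 85},{"spin": -3.8,"jaw": 85}])

```text
invalid input
```

```bash
python3 -c "
from h import *
go(.579,.157,.245,88)
st=arm.observe();p=arm.grab_frame('wrist');save(p,'w1.png');print(p['hand_eye'])
print(onplane(p,[(256,192)],.2,st))
print(arm.find_in(p,'canopy_grip'))
"
```

```text
t2.2 pos [0.5794 0.1588 0.3038] head 50.5 F [ 0.3 -1.4 -0.2] w 0.998 -> x -0.06 y 0.03 z 1.96 spin -3.75
[[ 9.99999723e-01 -7.39255313e-04 -8.21694662e-05  1.25955555e-03]
 [ 7.33929684e-04  9.62735343e-01  2.70444303e-01 -6.98694938e-02]
 [-1.20819938e-04 -2.70444288e-01  9.62735619e-01 -7.01034792e-02]
 [ 0.00000000e+00  0.00000000e+00  0.00000000e+00  1.00000000e+00]]
[[0.5645857  0.17326355 0.2       ]]
[{'xyz': [0.5782, 0.1915, 0.1645], 'confidence': 0.79}]
```

View pics/w1.png

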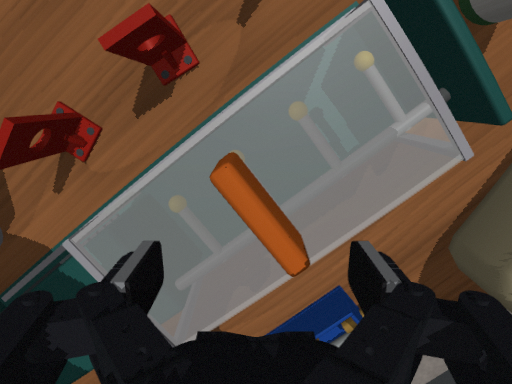

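```bash
python3 -c "
from h import *
st=arm.observe();p=arm.grab_frame('wrist')
B=onplane(p,[(178,204),(235,158),(299,110),(364,60)],.105,st);print(B.round(4))
v=B[3]-B[0];print('yaw',np.degrees(np.arctan2(-v[0],v[1])),np.linalg.norm(v))
print(onplane(p,[(224,162),(299,268)],.207,st))
"
```

```text
[[0.5492 0.0935 0.105 ]
 [0.5507 0.1597 0.105 ]
 [0.5542 0.2265 0.105 ]
 [0.5564 0.2919 0.105 ]]
yaw -2.086067122848717 0.19844740402784192
[[0.53938777 0.17011291 0.207     ]
 [0.61503114 0.16210082 0.207     ]]
```

Call:
step_arm(series=[{"x": 0,"y": 0,"z": 0,"spin": -1,"jaw": 85},{"x": 0,"y": 0,"z": 0,"spin": -2,"jaw": 85},{"x": 0,"y": 0,"z": 0,"spin": -3,"jaw": 85},{"x": 0,"y": 0,"z": 0,"spin": -3.75,"jaw": 85},{"x": 0,"y": 0,"z": 0,"spin": -3.75,"jaw": 85}])

```text
clock: 3.0
ee_pos: [0.5796, 0.1553, 0.3039]
eef_rot: [0.0, 0.724, 0.69, -0.0]
contact_force: [-0.5, 0.2, -0.4]
gripper_width: 0.993
```

```bash
python3 -c "
from h import *
go(.578,.164,.247,88)"
```

```text
t3.0 pos [0.5796 0.1553 0.3039] head 87.2 F [-0.5  0.2 -0.4] w 0.993 -> x 0.29 y -0.07 z 1.90 spin -0.08
```

Call:
step_arm(series=[{"x": 0.3,"y": 0,"z": 0,"spin": -0.1,"jaw": 85},{"x": 0.3,"y": 0,"z": 0.8,"spin": -0.1,"jaw": 85},{"x": 0.3,"y": 0,"z": 1.4,"spin": -0.1,"jaw": 85},{"x": 0.3,"y": 0,"z": 1.85,"spin": -0.1,"jaw": 85},{"x": 0.3,"y": 0,"z": 1.85,"spin": -0.1,"jaw": 40}])

```text
clock: 3.62
ee_pos: [0.5793, 0.1651, 0.2473]
eef_rot: [-0.001, 0.717, 0.698, -0.001]
contact_force: [0.8, -0.2, -1.6]
gripper_width: 0.814
```

Call:
step_arm(series=[{"x": 0,"y": 0,"z": 0,"spin": 0,"jaw": 5},{"x": 0,"y": 0,"z": 0,"spin": 0,"jaw": 5},{"x": 0,"y": 0,"z": 0,"spin": 0,"jaw": 5},{"x": 0,"y": 0,"z": 0,"spin": 0,"jaw": 5},{"x": 0,"y": 0,"z": 0,"spin": 0,"jaw": 5}])

```text
clock: 4.25
ee_pos: [0.5803, 0.1648, 0.2494]
eef_rot: [0.001, 0.716, 0.698, 0.001]
contact_force: [-2.1, -1.7, 5.5]
gripper_width: 0.18
```

```bash
python3 -c "
from h import *
go(.568,-.092,.247,88)"
```

```text
t4.2 pos [0.5803 0.1648 0.2494] head 88.5 F [-2.1 -1.7  5.5] w 0.180 -> x -8.57 y -0.18 z 0.08 spin 0.05
```

Call:
step_arm(series=[{"x": -0.6,"y": -0.01,"z": 0,"spin": 0,"jaw": 5},{"x": -1.6,"y": -0.02,"z": 0,"spin": 0,"jaw": 5},{"x": -2.6,"y": -0.03,"z": 0,"spin": 0,"jaw": 5},{"x": -3.6,"y": -0.04,"z": 0,"spin": 0,"jaw": 5},{"x": -4.4,"y": -0.05,"z": 0,"spin": 0,"jaw": 5}])

```text
clock: 4.88
ee_pos: [0.5758, 0.0332, 0.2494]
eef_rot: [0.0, 0.717, 0.698, 0.002]
contact_force: [1.4, 5.0, 4.4]
gripper_width: 0.174
```

Call:
step_arm(series=[{"x": -1,"y": -0.01,"z": 0,"spin": 0,"jaw": 5},{"x": -2,"y": -0.02,"z": 0,"spin": 0,"jaw": 5},{"x": -3,"y": -0.03,"z": 0,"spin": 0,"jaw": 5},{"x": -3.7,"y": -0.04,"z": 0,"spin": 0,"jaw": 5},{"x": -4.0,"y": -0.04,"z": 0,"spin": 0,"jaw": 5}])

```text
clock: 5.5
ee_pos: [0.5717, -0.0876, 0.2494]
eef_rot: [0.001, 0.717, 0.697, 0.001]
contact_force: [2.1, 3.5, 6.0]
gripper_width: 0.177
```

Creep to the stop.

Call:
step_arm(series=[{"x": -0.1,"y": 0,"z": 0,"spin": 0,"jaw": 5},{"x": -0.2,"y": 0,"z": 0,"spin": 0,"jaw": 5},{"x": -0.3,"y": 0,"z": 0,"spin": 0,"jaw": 5},{"x": -0.3,"y": 0,"z": 0,"spin": 0,"jaw": 5}])

```text
clock: 6.0
ee_pos: [0.5715, -0.0949, 0.2494]
eef_rot: [0.0, 0.717, 0.698, 0.002]
contact_force: [1.8, 4.8, 6.5]
gripper_width: 0.176
```

Call:
step_arm(series=[{"x": -0.1,"y": 0,"z": 0,"spin": 0,"jaw": 5},{"x": -0.2,"y": 0,"z": 0,"spin": 0,"jaw": 5},{"x": -0.2,"y": 0,"z": 0,"spin": 0,"jaw": 5}])

```text
clock: 6.38
ee_pos: [0.5715, -0.0956, 0.2494]
eef_rot: [-0.003, 0.716, 0.698, 0.005]
contact_force: [3.1, 22.6, 8.0]
gripper_width: 0.178
```

Call:
step_arm(series=[{"x": 0.15,"y": 0,"z": 0,"spin": 0,"jaw": 5},{"x": 0.15,"y": 0,"z": 0,"spin": 0,"jaw": 50},{"x": 0.15,"y": 0,"z": 0,"spin": 0,"jaw": 85},{"x": 0.15,"y": 0,"z": 0,"spin": 0,"jaw": 85},{"x": 0.15,"y": 0,"z": 0,"spin": 0,"jaw": 85}])

```text
clock: 7.0
ee_pos: [0.5701, -0.0978, 0.2481]
eef_rot: [-0.0, 0.716, 0.698, -0.0]
contact_force: [0.5, 0.2, 0.4]
gripper_width: 0.989
```

Call:
step_arm(series=[{"x": 0,"y": 0,"z": -1.0,"spin": 0,"jaw": 85},{"x": 0,"y": 0,"z": -2.5,"spin": 1,"jaw": 85},{"x": 0,"y": 0,"z": -3.5,"spin": 2,"jaw": 85},{"x": 0,"y": 0,"z": -3.5,"spin": 3,"jaw": 85},{"x": 0,"y": 0,"z": -3.5,"spin": 4,"jaw": 85}])

```text
clock: 7.62
ee_pos: [0.5704, -0.0977, 0.3541]
eef_rot: [0.0, 0.913, 0.408, 0.0]
contact_force: [0.3, 0.8, -0.4]
gripper_width: 0.996
```

Run:
```python
from h import *
go(.45,.16,.35,0)
for n in ('scene','side'):
    p=arm.grab_frame(n);save(p,n+'1.png')
    for l in ['canopy_grip','bracket_a','bracket_a_eye','spray_can','fan_tip']:
        print(l,[(np.round(r['xyz'],3).tolist(),round(r['confidence'],2)) for r in arm.find_in(p,l)][:6])
```

```text
t7.6 pos [ 0.5704 -0.0977  0.3541] head 48.1 F [ 0.3  0.8 -0.4] w 0.996 -> x 3.72 y -8.72 z 0.13 spin 4.81
canopy_grip []
bracket_a [([0.41, -0.345, 0.049], 0.76), ([0.419, 0.316, 0.051], 0.72), ([0.428, 0.159, 0.046], 0.6), ([0.418, 0.018, 0.079], 0.56)]
bracket_a_eye [([0.423, 0.317, 0.051], 0.9), ([0.294, 0.41, 0.01], 0.45), ([0.272, -0.301, 0.012], 0.19)]
spray_can [([0.436, -0.179, 0.12], 0.78), ([0.607, -0.011, 0.079], 0.74)]
fan_tip [([0.415, 0.313, 0.049], 0.54)]
canopy_grip [([0.525, -0.108, 0.162], 0.84)]
bracket_a [([0.401, -0.355, 0.046], 0.9), ([0.408, 0.308, 0.047], 0.87), ([0.407, 0.006, 0.049], 0.82), ([0.524, -0.107, 0.168], 0.57), ([0.419, 0.16, 0.04], 0.56)]
bracket_a_eye [([0.545, -0.065, 0.093], 0.71), ([0.406, 0.313, 0.048], 0.59)]
spray_can [([0.4, -0.198, 0.097], 0.9), ([0.544, -0.066, 0.093], 0.69)]
fan_tip []
```

View pics/side1.png

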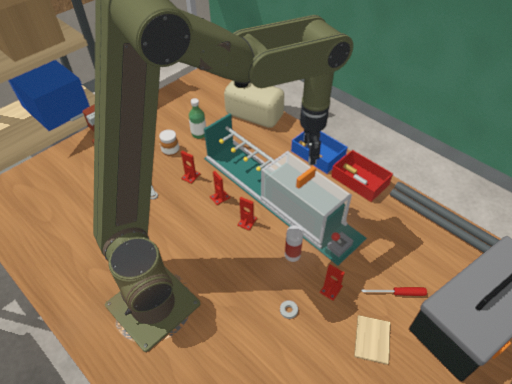

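Call:
step_arm(series=[{"x": 0.9,"y": -2,"z": 0,"spin": 1,"jaw": 85},{"x": 1.8,"y": -4,"z": 0,"spin": 2,"jaw": 85},{"x": 2.8,"y": -6.2,"z": 0,"spin": 3,"jaw": 85},{"x": 3.72,"y": -8.2,"z": -0.3,"spin": 4,"jaw": 85},{"x": 3.72,"y": -8.7,"z": -0.3,"spin": 4.8,"jaw": 85}])

```text
clock: 8.85
ee_pos: [0.4479, 0.1611, 0.3628]
eef_rot: [-0.0, 1.0, 0.002, 0.0]
contact_force: [0.9, 0.4, -1.1]
gripper_width: 0.994
```

```bash
cat > w.py <<'E'
import sys
from h import *
st=arm.observe();p=arm.grab_frame('wrist');save(p,sys.argv[1])
for l in ['bracket_a','bracket_a_eye','peg0']:
    print(l,[(np.round(r['xyz'],4).tolist(),round(r['confidence'],2)) for r in arm.find_in(p,l)][:6])
go(.45,.3,.37,0)
E
python3 w.py w2.png
```

```text
bracket_a [([0.4158, 0.3081, 0.0102], 0.89), ([0.4251, 0.1671, 0.0063], 0.79), ([0.409, 0.0222, 0.0529], 0.71), ([0.5687, 0.1827, 0.0032], 0.3)]
bracket_a_eye [([0.4221, 0.3137, 0.0046], 0.7)]
peg0 [([0.5656, 0.1799, 0.0082], 0.68)]
t9.1 pos [0.4485 0.1597 0.3627] head 0.7 F [-0.4  0.1 -0.1] w 0.996 -> x 0.11 y -4.68 z -0.25 spin 0.07
```

View pics/w2.png

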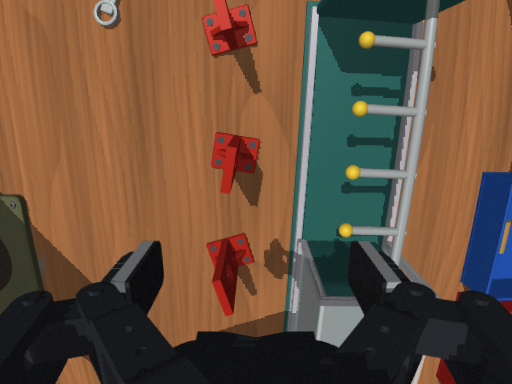

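Run:
```python
import cv2
a=cv2.imread('pics/w2.png')
for i,(x,y) in enumerate([(190,0),(200,120),(195,222)]):
    cv2.imwrite(f'pics/b{i}.png',cv2.resize(a[y:y+100,x:x+80],None,fx=6,fy=6,interpolation=cv2.INTER_CUBIC))
c=cv2.hconcat([cv2.imread(f'pics/b{i}.png')[:,:480] for i in range(3)])
cv2.imwrite('pics/ball.png',cv2.resize(c,None,fx=.55,fy=.55))
```

```text
(no output)
```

View pics/ball.png

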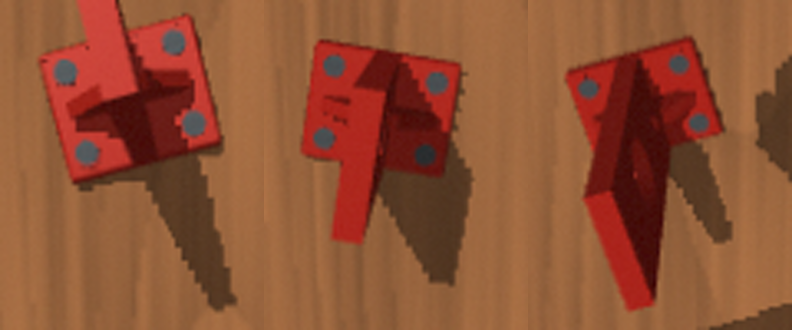

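```bash
cat > fit.py <<'E'
from h import *
def br(p,st,px,z=.008):
    W=onplane(p,px,z,st)[:,:2]
    return W
E
python3 - <<'E'
from h import *
st=arm.observe();p=arm.grab_frame('wrist')
P=[ (np.array([(65,72),(173,42),(193,124),(88,153)])/3.3+[190,0]),
 ((np.array([(333,65),(436,83),(425,155),(324,138)])-[264,0])/3.3+[200,120]),
 ((np.array([(589,88),(678,64),(698,122)])-[528,0])/3.3+[195,222])]
for q in P:
    W=onplane(p,q,.008,st)[:,:2]
    d=W[1]-W[0]; c=W.mean(0) if len(W)==4 else (W[0]+W[2])/2
    print(c.round(4),'head',np.degrees(np.arctan2(d[1],d[0])).round(1),[np.linalg.norm(W[1]-W[0]).round(4),np.linalg.norm(W[2]-W[1]).round(4)])
    if len(W)==4:
        d=W[2]-W[3];print('  head2',np.degrees(np.arctan2(d[1],d[0])).round(1))
t=((np.array([(585,197),(612,190),(655,300),(630,310)])-[528,0])/3.3+[195,222])
W=onplane(p,t,.12,st)[:,:2];print('top2',W.mean(0),np.degrees(np.arctan2(*(W[1]-W[2])[::-1]))-90)
t=((np.array([(333,240),(361,243)])-[264,0])/3.3+[200,120])
print('top1',onplane(p,t,.12,st))
B=onplane(p,[(346,230.5),(352.5,173),(360,108.5),(367.5,40)],.105,st);print(B.round(4))
v=B[3]-B[0];print('yaw',np.degrees(np.arctan2(-v[0],v[1])),np.linalg.norm(v))
E
```

```text
[0.4145 0.3185] head 14.9 [np.float64(0.0419), np.float64(0.0302)]
  head2 15.1
[0.4213 0.1631] head -9.4 [np.float64(0.0422), np.float64(0.03)]
  head2 -9.1
[0.4132 0.0142] head 17.1 [np.float64(0.0415), np.float64(0.0297)]
top2 [0.41349708 0.01515382] 17.709775920931918
top1 [[0.41351829 0.14011674 0.12      ]
 [0.42220974 0.13924735 0.12      ]]
[[0.5509 0.0934 0.105 ]
 [0.5519 0.1592 0.105 ]
 [0.5539 0.2262 0.105 ]
 [0.5562 0.292  0.105 ]]
yaw -1.517968738529024 0.19871467255920924
```

```bash
python3 -c "
from h import *
go(.4145,.3185,.26,15)"
```

```text
t9.1 pos [0.449  0.159  0.3626] head 0.6 F [-0.1  0.  -0.1] w 0.995 -> x -1.09 y -5.33 z 3.42 spin -1.44
```

Call:
step_arm(series=[{"x": -0.3,"y": -1.5,"z": 0.5,"spin": -0.5,"jaw": 85},{"x": -0.7,"y": -3.2,"z": 1.5,"spin": -1,"jaw": 85},{"x": -1.09,"y": -4.8,"z": 2.5,"spin": -1.44,"jaw": 85},{"x": -1.09,"y": -5.33,"z": 3.4,"spin": -1.44,"jaw": 85},{"x": -1.09,"y": -5.33,"z": 3.4,"spin": -1.44,"jaw": 85}])

```text
clock: 9.72
ee_pos: [0.4145, 0.3181, 0.2581]
eef_rot: [0.001, 0.991, 0.13, -0.002]
contact_force: [0.7, 0.3, 0.3]
gripper_width: 0.995
```

```bash
python3 w.py w3.png;python3 -c "
from h import *
go(.4145,.3185,.164,15)"
```

```text
bracket_a [([0.4099, 0.3216, 0.0091], 0.59)]
bracket_a_eye [([0.4148, 0.3208, 0.0107], 0.82), ([0.5496, 0.2963, 0.0099], 0.19)]
peg0 [([0.5497, 0.2962, 0.0094], 0.83)]
t9.9 pos [0.416  0.3179 0.2616] head 14.8 F [ 0.3 -0.7  0.8] w 0.997 -> x 0.95 y 0.86 z -3.61 spin 1.48
t9.9 pos [0.416  0.3179 0.2616] head 14.8 F [ 0.3 -0.7  0.8] w 0.997 -> x -0.05 y -0.03 z 3.25 spin -0.02
```

View pics/w3.png

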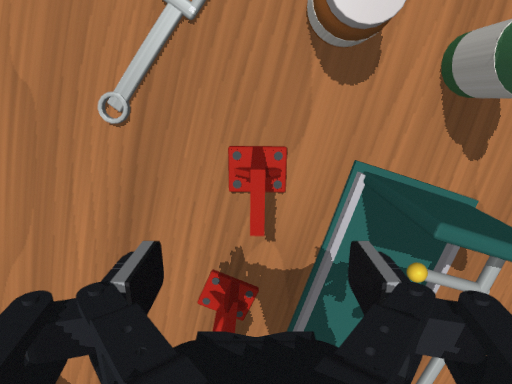

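```bash
python3 -c "
from h import *
st=arm.observe();p=arm.grab_frame('wrist')
W=onplane(p,[(237,155),(278,155),(278,184),(237,184)],.008,st)[:,:2];print(W.mean(0),np.degrees(np.arctan2(*(W[1]-W[0])[::-1])))
W=onplane(p,[(250,235),(265,235)],.12,st);print(W)
st['ee_pos'];print(proj(p,[[*st['ee_pos'][:2],.12]],st))
"
```

```text
[0.4181781  0.32128239] 14.749105880745008
[[0.41828618 0.2958743  0.12      ]
 [0.42874535 0.29861696 0.12      ]]
[[254.67113998 206.21039884]]
```

Call:
step_arm(series=[{"x": 0.05,"y": -0.08,"z": 0.7,"spin": 0,"jaw": 85},{"x": 0.05,"y": -0.08,"z": 1.6,"spin": 0,"jaw": 85},{"x": 0.05,"y": -0.08,"z": 2.5,"spin": 0,"jaw": 85},{"x": 0.05,"y": -0.08,"z": 3.2,"spin": 0,"jaw": 85},{"x": 0.05,"y": -0.08,"z": 3.2,"spin": 0,"jaw": 60}])

```text
clock: 10.6
ee_pos: [0.4154, 0.3204, 0.1641]
eef_rot: [0.0, 0.992, 0.129, -0.001]
contact_force: [-0.1, -0.8, 0.8]
gripper_width: 0.812
```

Call:
step_arm(series=[{"x": 0,"y": 0,"z": 0,"spin": 0,"jaw": 30},{"x": 0,"y": 0,"z": 0,"spin": 0,"jaw": 0},{"x": 0,"y": 0,"z": 0,"spin": 0,"jaw": 0},{"x": 0,"y": 0,"z": 0,"spin": 0,"jaw": 0},{"x": 0,"y": 0,"z": 0,"spin": 0,"jaw": 0}])

```text
clock: 11.22
ee_pos: [0.4156, 0.3216, 0.1651]
eef_rot: [-0.0, 0.992, 0.13, 0.0]
contact_force: [-1.7, 0.1, 5.9]
gripper_width: 0.104
```

```bash
python3 -c "
from h import *
go(.417,.3205,.164,15)"
```

```text
t11.2 pos [0.4156 0.3216 0.1651] head 14.9 F [-1.7  0.1  5.9] w 0.104 -> x 0.04 y 0.05 z 0.04 spin -0.01
```

Call:
step_arm(series=[{"x": 0,"y": 0,"z": -0.4,"spin": 0,"jaw": 0},{"x": 0,"y": 0,"z": -1.1,"spin": 0,"jaw": 0},{"x": 0,"y": 0,"z": -1.6,"spin": 0.5,"jaw": 0},{"x": 0,"y": 0,"z": -1.6,"spin": 1.2,"jaw": 0},{"x": 0,"y": 0,"z": -1.6,"spin": 1.67,"jaw": 0}])

```text
clock: 11.85
ee_pos: [0.4155, 0.3215, 0.2129]
eef_rot: [-0.0, 1.0, -0.017, 0.0]
contact_force: [-0.3, 0.8, -2.8]
gripper_width: 0.103
```

```bash
python3 -c "
from h import *
go(.50,.2936,.205,-1.8)"
```

```text
t11.8 pos [0.4155 0.3215 0.2129] head -2.0 F [-0.3  0.8 -2.8] w 0.103 -> x 2.85 y 0.83 z 0.26 spin -0.02
```

Call:
step_arm(series=[{"x": 0.4,"y": 0.1,"z": 0.05,"spin": 0,"jaw": 0},{"x": 1.2,"y": 0.4,"z": 0.1,"spin": 0,"jaw": 0},{"x": 2.1,"y": 0.7,"z": 0.2,"spin": 0,"jaw": 0},{"x": 2.7,"y": 0.83,"z": 0.26,"spin": 0,"jaw": 0},{"x": 2.85,"y": 0.83,"z": 0.26,"spin": 0,"jaw": 0}])

```text
clock: 12.48
ee_pos: [0.5016, 0.2935, 0.2043]
eef_rot: [-0.0, 1.0, -0.016, -0.0]
contact_force: [0.0, 0.3, -2.1]
gripper_width: 0.106
```

```bash
python3 w.py w4.png;python3 - <<'E'
from h import *
p=arm.grab_frame('side');save(p,'side2.png')
a=p['img'][90:210,160:300][:,:,::-1];cv2.imwrite('pics/side2c.png',cv2.resize(a,None,fx=5,fy=5,interpolation=cv2.INTER_CUBIC))
p=arm.grab_frame('scene')
a=p['img'][170:290,260:420][:,:,::-1];cv2.imwrite('pics/scene2c.png',cv2.resize(a,None,fx=5,fy=5,interpolation=cv2.INTER_CUBIC))
E
```

```text
bracket_a [([0.5017, 0.297, 0.0642], 0.84)]
bracket_a_eye [([0.5027, 0.2928, 0.0635], 0.83)]
peg0 [([0.5779, 0.2966, 0.0277], 0.71)]
t12.7 pos [0.4993 0.294  0.2044] head -1.8 F [-0.8  0.4 -2.7] w 0.103 -> x -1.66 y -0.15 z -5.52 spin -0.18
```

View pics/w4.png

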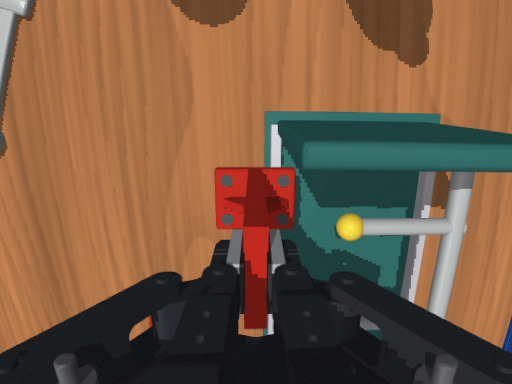

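View pics/side2c.png

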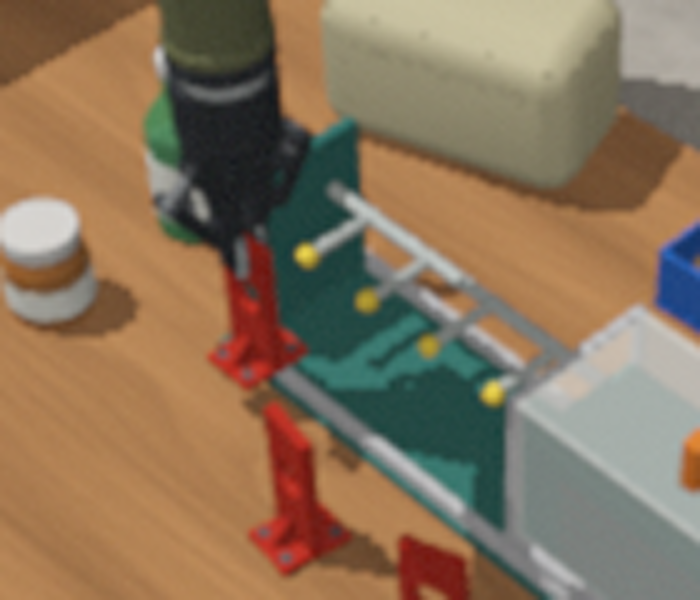

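View pics/scene2c.png

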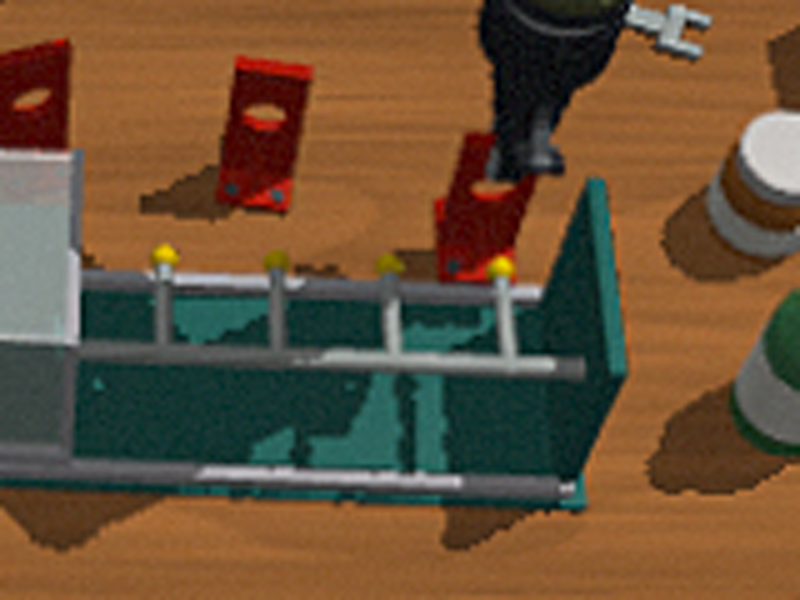

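```bash
python3 -c "
from h import *
st=arm.observe();p=arm.grab_frame('wrist')
W=onplane(p,[(227,181),(284,181),(284,219),(227,219)],st['ee_pos'][2]-.165+.008,st)[:,:2];print(W,W.mean(0),np.degrees(np.arctan2(*(W[1]-W[0])[::-1])))
print(onplane(p,[(245,328),(267,328)],st['ee_pos'][2]-.165+.12,st))
print(onplane(p,[(350,227.5),(440,227.5)],.105,st))
go(.56,.2923,.2)
"
```

```text
[[0.47839669 0.30909665]
 [0.52032833 0.30778656]
 [0.52013537 0.27798467]
 [0.4767341  0.27933981]] [0.49889862 0.29355192] -1.7895401586174147
[[0.49356193 0.27028634 0.15962093]
 [0.50315065 0.26998611 0.15962093]]
[[0.55354529 0.29324948 0.105     ]
 [0.6082203  0.29099522 0.105     ]]
t12.8 pos [0.4993 0.2942 0.2047] head -1.7 F [ 0.1  0.3 -1.7] w 0.099 -> x 2.02 y 0.00 z 0.15
```

Call:
step_arm(series=[{"x": 0.4,"y": -0.03,"z": 0.15,"spin": 0.02,"jaw": 0},{"x": 1.0,"y": -0.03,"z": 0.15,"spin": 0.02,"jaw": 0},{"x": 1.7,"y": -0.03,"z": 0.15,"spin": 0.02,"jaw": 0},{"x": 2.4,"y": -0.03,"z": 0.15,"spin": 0.02,"jaw": 0},{"x": 2.85,"y": -0.03,"z": 0.15,"spin": 0.02,"jaw": 0}])

```text
clock: 13.45
ee_pos: [0.588, 0.292, 0.1999]
eef_rot: [-0.0, 1.0, -0.018, 0.001]
contact_force: [-0.6, -0.1, -2.7]
gripper_width: 0.105
```

Call:
step_arm(series=[{"x": 0,"y": 0,"z": 0,"spin": 0,"jaw": 0},{"x": 0,"y": 0,"z": 0.1,"spin": 0,"jaw": 0},{"x": 0,"y": 0,"z": 0.2,"spin": 0,"jaw": 0},{"x": 0,"y": 0,"z": 0.25,"spin": 0,"jaw": 0},{"x": 0,"y": 0,"z": 0.25,"spin": 0,"jaw": 0}])

```text
clock: 14.08
ee_pos: [0.5853, 0.2922, 0.1925]
eef_rot: [0.0, 1.0, -0.017, -0.0]
contact_force: [-0.2, -0.3, -2.7]
gripper_width: 0.105
```

```bash
python3 w.py w5.png
```

```text
bracket_a [([0.5843, 0.2905, 0.1129], 0.91), ([0.4094, 0.1862, 0.0065], 0.84)]
bracket_a_eye [([0.5855, 0.292, 0.1078], 0.57)]
peg0 [([0.585, 0.3418, 0.1271], 0.89)]
t14.3 pos [0.5857 0.2922 0.1928] head -2.0 F [ 0.1  0.5 -2. ] w 0.106 -> x -4.53 y -0.10 z -5.91 spin -0.20
```

View pics/w5.png

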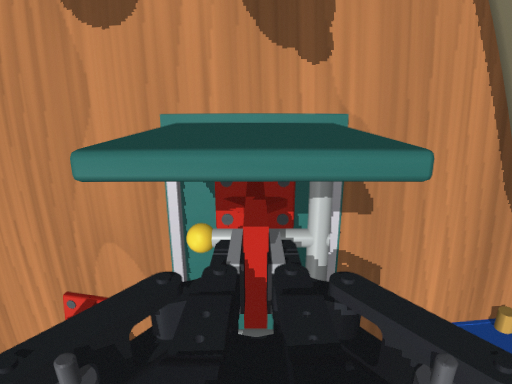

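Call:
step_arm(series=[{"x": 0,"y": 0,"z": 0.06,"spin": 0,"jaw": 0},{"x": 0,"y": 0,"z": 0.1,"spin": 0,"jaw": 0},{"x": 0,"y": 0,"z": 0.1,"spin": 0,"jaw": 0}])

```text
clock: 14.65
ee_pos: [0.5858, 0.2921, 0.1899]
eef_rot: [-0.0, 1.0, -0.017, 0.0]
contact_force: [-0.5, -0.4, 0.4]
gripper_width: 0.105
```

Call:
step_arm(series=[{"x": 0,"y": 0,"z": 0,"spin": 0,"jaw": 14},{"x": 0,"y": 0,"z": 0,"spin": 0,"jaw": 20},{"x": 0,"y": 0,"z": 0,"spin": 0,"jaw": 26},{"x": 0,"y": 0,"z": 0,"spin": 0,"jaw": 32},{"x": 0,"y": 0,"z": 0,"spin": 0,"jaw": 32}])

```text
clock: 15.28
ee_pos: [0.5857, 0.2921, 0.1896]
eef_rot: [-0.0, 1.0, -0.017, -0.0]
contact_force: [0.6, 0.4, -0.3]
gripper_width: 0.375
```

Call:
step_arm(series=[{"x": 0,"y": 0,"z": -0.3,"spin": 0,"jaw": 32},{"x": 0,"y": 0,"z": -1.0,"spin": 0,"jaw": 32},{"x": 0,"y": 0,"z": -2.0,"spin": 0,"jaw": 32},{"x": 0,"y": 0,"z": -3,"spin": 0,"jaw": 60},{"x": 0,"y": 0,"z": -4,"spin": 0,"jaw": 85}])

```text
clock: 15.9
ee_pos: [0.5857, 0.2921, 0.3114]
eef_rot: [-0.0, 1.0, -0.017, 0.0]
contact_force: [1.5, -0.4, -0.6]
gripper_width: 0.787
```

```bash
python3 -c "
from h import *
go(.45,.16,.363,0)"
```

```text
t15.9 pos [0.5857 0.2921 0.3114] head -2.0 F [ 1.5 -0.4 -0.6] w 0.787 -> x -4.37 y 4.56 z -1.73 spin -0.20
```

Call:
step_arm(series=[{"x": -0.8,"y": 0.8,"z": -1,"spin": 0,"jaw": 85},{"x": -1.9,"y": 2,"z": -1.7,"spin": -0.2,"jaw": 85},{"x": -3.1,"y": 3.2,"z": -1.7,"spin": -0.2,"jaw": 85},{"x": -4.0,"y": 4.2,"z": -1.7,"spin": -0.2,"jaw": 85},{"x": -4.37,"y": 4.56,"z": -1.7,"spin": -0.2,"jaw": 85}])

```text
clock: 16.52
ee_pos: [0.4482, 0.1588, 0.3616]
eef_rot: [-0.0, 1.0, -0.001, 0.001]
contact_force: [0.1, 0.4, 0.6]
gripper_width: 0.992
```

```bash
python3 w.py w6.png
```

```text
bracket_a [([0.5782, 0.2868, 0.1], 0.92), ([0.4253, 0.1681, 0.0085], 0.79), ([0.4111, 0.0226, 0.0522], 0.6)]
bracket_a_eye [([0.5819, 0.286, 0.0957], 0.89), ([0.5584, 0.1583, 0.0116], 0.59)]
peg0 [([0.5573, 0.16, 0.0092], 0.62)]
t16.7 pos [0.451  0.1605 0.3612] head -0.0 F [-0.5  0.7 -1. ] w 0.996 -> x -0.03 y -4.65 z -0.29 spin -0.00
```

View pics/w6.png

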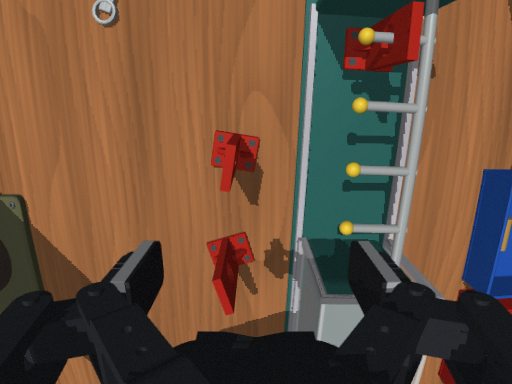

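Run:
```python
from h import *
st=arm.observe();p=arm.grab_frame('wrist')
a=p['img'][0:120,300:440][:,:,::-1];cv2.imwrite('pics/w6c.png',cv2.resize(a,None,fx=5,fy=5,interpolation=cv2.INTER_CUBIC))
B=np.array([.586,.2915,.025]);R=Rn.from_euler('z',-1.8,degrees=True).as_matrix()
pts=[[s*.03,t*.024,0.008] for s in(-1,1) for t in (-1,1)]+[[s*.005,t*.024,.12] for s in(-1,1) for t in (-1,1)]
print(((proj(p,B+np.array(pts)@R.T,st)-[300,0])*5).round())
```

```text
[[209. 357.]
 [226. 146.]
 [452. 371.]
 [473. 163.]
 [519. 307.]
 [549.  15.]
 [574. 311.]
 [605.  21.]]
```

View pics/w6c.png

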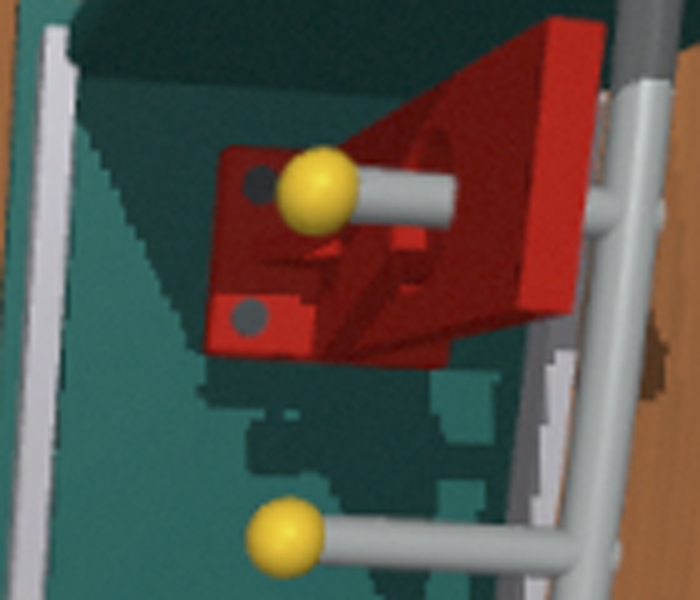

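```bash
python3 -c "
from h import *
go(.4225,.1645,.164,-9.3)"
```

```text
t16.8 pos [0.4512 0.1607 0.3609] head 0.0 F [ 0.4 -0.  -0. ] w 0.996 -> x -0.97 y -0.12 z 6.56 spin 0.93
```

Call:
step_arm(series=[{"x": -0.5,"y": -0.12,"z": 1,"spin": 0.5,"jaw": 85},{"x": -0.97,"y": -0.12,"z": 2.5,"spin": 0.93,"jaw": 85},{"x": -0.97,"y": -0.12,"z": 3.4,"spin": 0.93,"jaw": 85},{"x": -0.97,"y": -0.12,"z": 3.4,"spin": 0.93,"jaw": 85}])

```text
clock: 17.27
ee_pos: [0.4204, 0.1641, 0.2565]
eef_rot: [0.001, 0.997, -0.081, -0.002]
contact_force: [-0.8, 0.5, -0.4]
gripper_width: 0.999
```

```bash
python3 w.py w7.png
```

```text
bracket_a [([0.4238, 0.1699, 0.0105], 0.97), ([0.4099, 0.0264, 0.0158], 0.83), ([0.5781, 0.2726, 0.0563], 0.62)]
bracket_a_eye [([0.5812, 0.2739, 0.0519], 0.85)]
peg0 [([0.5719, 0.1663, 0.007], 0.98), ([0.4255, 0.1706, 0.0082], 0.21)]
t17.5 pos [0.4225 0.1642 0.2598] head -9.3 F [1.  1.2 0.1] w 0.993 -> x 0.18 y -4.62 z -3.67 spin -0.93
```

View pics/w7.png

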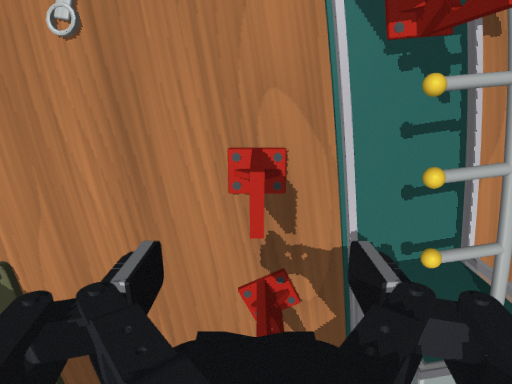

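```bash
python3 -c "
from h import *
st=arm.observe();p=arm.grab_frame('wrist')
W=onplane(p,[(236,157),(278,157),(278,186),(236,186)],.008,st)[:,:2];print(W.mean(0),np.degrees(np.arctan2(*(W[1]-W[0])[::-1])))
W=onplane(p,[(250,238),(265,238)],.12,st);print(W)
print(proj(p,[[*st['ee_pos'][:2],.12]],st))
go(.4245,.1655,.164,-9.3)
"
```

```text
[0.42449074 0.16513676] -9.349199086520128
[[0.41468644 0.14187618 0.12      ]
 [0.42529376 0.14011717 0.12      ]]
[[255.67987675 207.13490621]]
t17.5 pos [0.4223 0.1641 0.2599] head -9.3 F [ 0.1  0.  -0.5] w 0.996 -> x 0.06 y -0.05 z 3.20 spin 0.00
```

Call:
step_arm(series=[{"x": 0.05,"y": -0.03,"z": 0.7,"spin": 0,"jaw": 85},{"x": 0.05,"y": -0.03,"z": 1.6,"spin": 0,"jaw": 85},{"x": 0.05,"y": -0.03,"z": 2.5,"spin": 0,"jaw": 85},{"x": 0.05,"y": -0.03,"z": 3.2,"spin": 0,"jaw": 85},{"x": 0.05,"y": -0.03,"z": 3.2,"spin": 0,"jaw": 60}])

```text
clock: 18.15
ee_pos: [0.4224, 0.1641, 0.1623]
eef_rot: [0.0, 0.997, -0.081, -0.001]
contact_force: [-0.7, -0.4, 0.4]
gripper_width: 0.812
```

Call:
step_arm(series=[{"x": 0,"y": 0,"z": 0,"spin": 0,"jaw": 30},{"x": 0,"y": 0,"z": 0,"spin": 0,"jaw": 0},{"x": 0,"y": 0,"z": 0,"spin": 0,"jaw": 0},{"x": 0,"y": 0,"z": 0,"spin": 0,"jaw": 0},{"x": 0,"y": 0,"z": 0,"spin": 0,"jaw": 0}])

```text
clock: 18.77
ee_pos: [0.4224, 0.1643, 0.1631]
eef_rot: [-0.0, 0.997, -0.081, 0.0]
contact_force: [-2.1, 1.2, 5.7]
gripper_width: 0.105
```

Call:
step_arm(series=[{"x": 0,"y": 0,"z": -0.4,"spin": 0,"jaw": 0},{"x": 0,"y": 0,"z": -1.0,"spin": 0,"jaw": 0},{"x": 0,"y": 0,"z": -1.3,"spin": -0.3,"jaw": 0},{"x": 0,"y": 0,"z": -1.3,"spin": -0.75,"jaw": 0},{"x": 0,"y": 0,"z": -1.3,"spin": -0.75,"jaw": 0}])

```text
clock: 19.4
ee_pos: [0.4223, 0.1641, 0.2019]
eef_rot: [0.0, 1.0, -0.016, 0.0]
contact_force: [0.1, 0.8, -2.8]
gripper_width: 0.103
```

```bash
python3 -c "
from h import *
go(.50,.2285,.203,-1.8)"
```

```text
t19.4 pos [0.4223 0.1641 0.2019] head -1.8 F [ 0.1  0.8 -2.8] w 0.103 -> x 2.52 y -2.23 z -0.04 spin -0.00
```

Call:
step_arm(series=[{"x": 0.4,"y": -0.4,"z": 0,"spin": 0,"jaw": 0},{"x": 1.2,"y": -1.1,"z": 0.05,"spin": 0,"jaw": 0},{"x": 2.0,"y": -1.8,"z": 0.1,"spin": 0,"jaw": 0},{"x": 2.4,"y": -2.2,"z": 0.1,"spin": 0,"jaw": 0},{"x": 2.52,"y": -2.23,"z": 0.1,"spin": 0,"jaw": 0}])

```text
clock: 20.02
ee_pos: [0.5009, 0.2296, 0.1982]
eef_rot: [0.0, 1.0, -0.015, -0.0]
contact_force: [-0.4, -1.2, -3.9]
gripper_width: 0.103
```

```bash
python3 w.py w8.png
```

```text
bracket_a [([0.5029, 0.235, 0.0596], 0.85), ([0.5773, 0.2738, 0.0196], 0.45)]
bracket_a_eye [([0.5851, 0.2932, 0.1224], 0.84), ([0.5747, 0.2707, 0.0211], 0.64)]
peg0 [([0.5763, 0.2716, 0.0196], 0.87)]
t20.2 pos [0.4989 0.228  0.1983] head -1.8 F [ 0.4  0.4 -3.4] w 0.103 -> x -1.72 y -2.34 z -5.72 spin -0.18
```

View pics/w8.png

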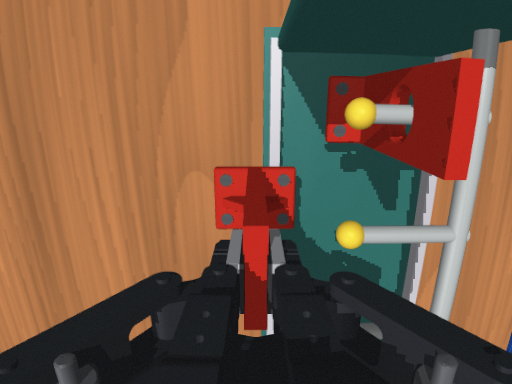

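```bash
python3 -c "
from h import *
st=arm.observe();p=arm.grab_frame('wrist')
W=onplane(p,[(226,180),(284,180),(284,219),(226,219)],st['ee_pos'][2]-.163+.008,st)[:,:2];print(W.mean(0),np.degrees(np.arctan2(*(W[1]-W[0])[::-1])))
print(onplane(p,[(245,328),(267,328)],st['ee_pos'][2]-.163+.12,st))
print(onplane(p,[(350,235),(440,234)],.105,st))
go(.5845,.2255,.198)
"
```

```text
[0.49804828 0.22835463] -1.8434145757033151
[[0.49327591 0.20578211 0.15531485]
 [0.50269938 0.20548397 0.15531485]]
[[0.55138725 0.2251526  0.105     ]
 [0.60430399 0.22343938 0.105     ]]
t20.3 pos [0.499  0.228  0.1984] head -1.8 F [ 0.5  0.5 -4.3] w 0.101 -> x 2.85 y -0.01 z 0.01
```

Call:
step_arm(series=[{"x": 0.4,"y": 0.04,"z": 0,"spin": 0,"jaw": 0},{"x": 1.0,"y": 0.04,"z": 0,"spin": 0,"jaw": 0},{"x": 1.7,"y": 0.04,"z": 0,"spin": 0,"jaw": 0},{"x": 2.4,"y": 0.04,"z": 0,"spin": 0,"jaw": 0},{"x": 2.85,"y": 0.04,"z": 0,"spin": 0,"jaw": 0}])

```text
clock: 20.9
ee_pos: [0.5879, 0.2245, 0.1986]
eef_rot: [-0.0, 1.0, -0.016, 0.001]
contact_force: [0.3, 0.1, -3.2]
gripper_width: 0.109
```

Call:
step_arm(series=[{"x": 0,"y": 0,"z": 0,"spin": 0,"jaw": 0},{"x": 0,"y": 0,"z": 0.1,"spin": 0,"jaw": 0},{"x": 0,"y": 0,"z": 0.2,"spin": 0,"jaw": 0},{"x": 0,"y": 0,"z": 0.3,"spin": 0,"jaw": 0},{"x": 0,"y": 0,"z": 0.3,"spin": 0,"jaw": 0}])

```text
clock: 21.52
ee_pos: [0.5849, 0.2248, 0.1893]
eef_rot: [0.0, 1.0, -0.016, -0.0]
contact_force: [-0.6, 0.7, -3.4]
gripper_width: 0.109
```

Call:
step_arm(series=[{"x": 0,"y": 0,"z": 0.05,"spin": 0,"jaw": 0},{"x": 0,"y": 0,"z": 0.08,"spin": 0,"jaw": 0},{"x": 0,"y": 0,"z": 0.08,"spin": 0,"jaw": 0}])

```text
clock: 21.9
ee_pos: [0.5856, 0.2249, 0.1878]
eef_rot: [-0.0, 1.0, -0.016, 0.0]
contact_force: [-1.4, 0.0, 1.4]
gripper_width: 0.107
```

Contact on the peg (force rose from −3.4 to +1.4 N). Release.

Call:
step_arm(series=[{"x": 0,"y": 0,"z": 0,"spin": 0,"jaw": 14},{"x": 0,"y": 0,"z": 0,"spin": 0,"jaw": 20},{"x": 0,"y": 0,"z": 0,"spin": 0,"jaw": 26},{"x": 0,"y": 0,"z": 0,"spin": 0,"jaw": 32},{"x": 0,"y": 0,"z": 0,"spin": 0,"jaw": 32}])

```text
clock: 22.52
ee_pos: [0.5856, 0.2248, 0.1872]
eef_rot: [-0.0, 1.0, -0.016, -0.0]
contact_force: [-0.9, -0.0, -0.9]
gripper_width: 0.373
```

Call:
step_arm(series=[{"x": 0,"y": 0,"z": -0.3,"spin": 0,"jaw": 32},{"x": 0,"y": 0,"z": -1.0,"spin": 0,"jaw": 32},{"x": 0,"y": 0,"z": -2.0,"spin": 0,"jaw": 32},{"x": 0,"y": 0,"z": -3,"spin": 0,"jaw": 60},{"x": 0,"y": 0,"z": -4,"spin": 0,"jaw": 85}])

```text
clock: 23.15
ee_pos: [0.5855, 0.2248, 0.3089]
eef_rot: [-0.0, 1.0, -0.016, 0.0]
contact_force: [-0.1, 0.5, -0.3]
gripper_width: 0.785
```

```bash
python3 -c "
from h import *
go(.43,.03,.363,0)"
```

```text
t23.1 pos [0.5855 0.2248 0.3089] head -1.8 F [-0.1  0.5 -0.3] w 0.785 -> x -4.98 y 6.65 z -1.81 spin -0.18
```

Call:
step_arm(series=[{"x": -1.0,"y": 1.2,"z": -1,"spin": -0.5,"jaw": 85},{"x": -2.2,"y": 2.8,"z": -1.4,"spin": -1,"jaw": 85},{"x": -3.6,"y": 4.6,"z": -1.2,"spin": -1.5,"jaw": 85},{"x": -4.8,"y": 6.2,"z": -0.5,"spin": -1.9,"jaw": 85},{"x": -5.3,"y": 6.75,"z": 0,"spin": -1.9,"jaw": 85}])

```text
clock: 23.78
ee_pos: [0.4178, 0.0258, 0.3076]
eef_rot: [0.0, 0.989, 0.149, 0.0]
contact_force: [0.2, 0.1, 0.8]
gripper_width: 0.997
```

```bash
python3 w.py w9.png
```

```text
bracket_a [([0.407, 0.0224, 0.0092], 0.98), ([0.5804, 0.2199, 0.0477], 0.58)]
bracket_a_eye []
peg0 [([0.5468, 0.0543, 0.0312], 0.73)]
t24.0 pos [0.4206 0.0273 0.308 ] head 17.1 F [ 0.7  1.2 -0.9] w 0.998 -> x 3.62 y -8.40 z -2.06 spin 1.71
```

View pics/w9.png

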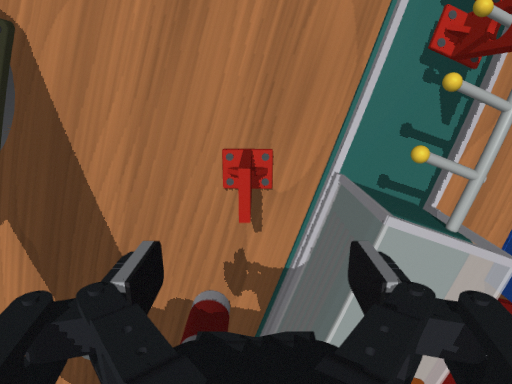

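```bash
python3 -c "
from h import *
st=arm.observe();p=arm.grab_frame('wrist')
W=onplane(p,[(229,157),(266,157),(266,182),(229,182)],.008,st)[:,:2];h=np.arctan2(*(W[1]-W[0])[::-1]);print(W.mean(0),np.degrees(h))
e=onplane(p,[(238,222),(251,222)],.12,st).mean(0)[:2];c=e+.024*np.array([-np.sin(h),np.cos(h)]);print(e,c)
m=(c+W.mean(0))/2
go(m[0],m[1],.164,np.degrees(h))
"
```

```text
[0.41457689 0.01816434] 17.027755760635507
[ 0.42096992 -0.00385511] [0.41394188 0.0190928 ]
t24.0 pos [0.4214 0.0277 0.3083] head 17.2 F [ 0.6 -0.1  0.6] w 0.990 -> x -0.33 y 0.21 z 4.81 spin 0.01
```

Call:
step_arm(series=[{"x": -0.2,"y": 0.1,"z": 1.0,"spin": 0,"jaw": 85},{"x": -0.33,"y": 0.21,"z": 2.4,"spin": 0,"jaw": 85},{"x": -0.33,"y": 0.21,"z": 3.8,"spin": 0,"jaw": 85},{"x": -0.33,"y": 0.21,"z": 4.8,"spin": 0,"jaw": 85},{"x": -0.33,"y": 0.21,"z": 4.8,"spin": 0,"jaw": 60}])

```text
clock: 24.65
ee_pos: [0.413, 0.0193, 0.162]
eef_rot: [-0.0, 0.989, 0.15, -0.002]
contact_force: [-0.3, -0.3, 0.4]
gripper_width: 0.812
```

Call:
step_arm(series=[{"x": 0,"y": 0,"z": 0,"spin": 0,"jaw": 30},{"x": 0,"y": 0,"z": 0,"spin": 0,"jaw": 0},{"x": 0,"y": 0,"z": 0,"spin": 0,"jaw": 0},{"x": 0,"y": 0,"z": 0,"spin": 0,"jaw": 0},{"x": 0,"y": 0,"z": 0,"spin": 0,"jaw": 0}])

```text
clock: 25.28
ee_pos: [0.4128, 0.0184, 0.1637]
eef_rot: [0.0, 0.989, 0.149, 0.0]
contact_force: [-1.5, 0.1, 5.5]
gripper_width: 0.107
```

Call:
step_arm(series=[{"x": 0,"y": 0,"z": -0.4,"spin": 0,"jaw": 0},{"x": 0,"y": 0,"z": -1.0,"spin": 0.3,"jaw": 0},{"x": 0,"y": 0,"z": -1.3,"spin": 0.9,"jaw": 0},{"x": 0,"y": 0,"z": -1.3,"spin": 1.6,"jaw": 0},{"x": 0,"y": 0,"z": -1.3,"spin": 1.9,"jaw": 0}])

```text
clock: 25.9
ee_pos: [0.4126, 0.0184, 0.2028]
eef_rot: [0.0, 1.0, -0.017, 0.0]
contact_force: [0.8, -0.8, -2.4]
gripper_width: 0.104
```

```bash
python3 -c "
from h import *
go(.498,.161,.199,-1.8)"
```

```text
t25.9 pos [0.4126 0.0184 0.2028] head -1.9 F [ 0.8 -0.8 -2.4] w 0.104 -> x 2.68 y -4.85 z 0.13 spin -0.01
```

Call:
step_arm(series=[{"x": 0.4,"y": -0.7,"z": 0,"spin": 0,"jaw": 0},{"x": 1.2,"y": -2.0,"z": 0.05,"spin": 0,"jaw": 0},{"x": 2.0,"y": -3.4,"z": 0.1,"spin": 0,"jaw": 0},{"x": 2.5,"y": -4.5,"z": 0.13,"spin": 0,"jaw": 0},{"x": 2.68,"y": -4.85,"z": 0.13,"spin": 0,"jaw": 0}])

```text
clock: 26.52
ee_pos: [0.4986, 0.1631, 0.1985]
eef_rot: [-0.0, 1.0, -0.015, 0.0]
contact_force: [-1.1, -0.3, -2.9]
gripper_width: 0.108
```

```bash
python3 w.py w10.png
```

```text
bracket_a [([0.5778, 0.2699, 0.0635], 0.91), ([0.5817, 0.2281, 0.1222], 0.9), ([0.4933, 0.1654, 0.0609], 0.73), ([0.5701, 0.1828, 0.0102], 0.67)]
bracket_a_eye [([0.5829, 0.2685, 0.0603], 0.88)]
peg0 [([0.5707, 0.1812, 0.0077], 0.69)]
t26.7 pos [0.4966 0.1606 0.1981] head -1.8 F [ 0.3 -0.3 -2.6] w 0.103 -> x -1.71 y -4.59 z -5.73 spin -0.18
```

View pics/w10.png

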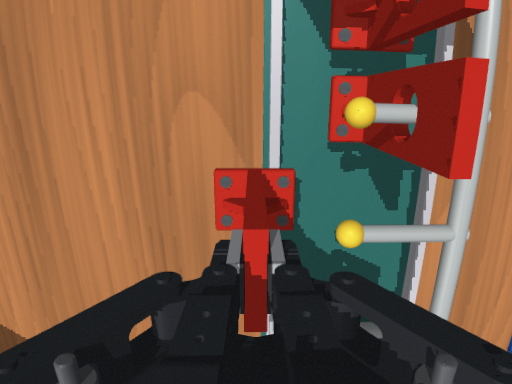

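Call:
step_arm(series=[{"x": 0.4,"y": 0.02,"z": 0,"spin": 0,"jaw": 0},{"x": 1.0,"y": 0.02,"z": 0,"spin": 0,"jaw": 0},{"x": 1.7,"y": 0.02,"z": 0,"spin": 0,"jaw": 0},{"x": 2.4,"y": 0.02,"z": 0,"spin": 0,"jaw": 0},{"x": 2.85,"y": 0.02,"z": 0,"spin": 0,"jaw": 0}])

```text
clock: 27.35
ee_pos: [0.5854, 0.1574, 0.1984]
eef_rot: [-0.0, 1.0, -0.016, 0.001]
contact_force: [1.0, 0.2, -2.2]
gripper_width: 0.107
```

Call:
step_arm(series=[{"x": 0,"y": 0,"z": 0,"spin": 0,"jaw": 0},{"x": 0,"y": 0,"z": 0.1,"spin": 0,"jaw": 0},{"x": 0,"y": 0,"z": 0.2,"spin": 0,"jaw": 0},{"x": 0,"y": 0,"z": 0.3,"spin": 0,"jaw": 0},{"x": 0,"y": 0,"z": 0.3,"spin": 0,"jaw": 0}])

```text
clock: 27.98
ee_pos: [0.5825, 0.1582, 0.1891]
eef_rot: [0.0, 1.0, -0.016, -0.0]
contact_force: [-0.3, -1.3, -1.8]
gripper_width: 0.108
```

Call:
step_arm(series=[{"x": 0,"y": 0,"z": 0.05,"spin": 0,"jaw": 0},{"x": 0,"y": 0,"z": 0.08,"spin": 0,"jaw": 0},{"x": 0,"y": 0,"z": 0.08,"spin": 0,"jaw": 0}])

```text
clock: 28.35
ee_pos: [0.5829, 0.1582, 0.1885]
eef_rot: [-0.0, 1.0, -0.016, 0.0]
contact_force: [-2.9, 0.1, 6.3]
gripper_width: 0.107
```

Call:
step_arm(series=[{"x": 0,"y": 0,"z": -0.03,"spin": 0,"jaw": 14},{"x": 0,"y": 0,"z": -0.03,"spin": 0,"jaw": 20},{"x": 0,"y": 0,"z": -0.03,"spin": 0,"jaw": 26},{"x": 0,"y": 0,"z": -0.03,"spin": 0,"jaw": 32},{"x": 0,"y": 0,"z": -0.03,"spin": 0,"jaw": 32}])

```text
clock: 28.98
ee_pos: [0.583, 0.1581, 0.1877]
eef_rot: [0.0, 1.0, -0.016, -0.0]
contact_force: [-0.3, 0.3, -0.2]
gripper_width: 0.374
```

Call:
step_arm(series=[{"x": 0,"y": 0,"z": -0.3,"spin": 0,"jaw": 32},{"x": 0,"y": 0,"z": -1.0,"spin": 0,"jaw": 32},{"x": 0,"y": 0,"z": -2.0,"spin": 0,"jaw": 32},{"x": 0,"y": 0,"z": -3,"spin": 0,"jaw": 60},{"x": 0,"y": 0,"z": -4.5,"spin": 0,"jaw": 85}])

```text
clock: 29.6
ee_pos: [0.5823, 0.1579, 0.3233]
eef_rot: [0.0, 1.0, -0.016, -0.001]
contact_force: [0.7, 0.4, -0.5]
gripper_width: 0.789
```

Run:
```python
from h import *
for n in ['side','scene']:
    p=arm.grab_frame(n);save(p,n+'3.png')
    print([(np.round(r['xyz'],3).tolist(),round(r['confidence'],2)) for r in arm.find_in(p,'bracket_a')][:6])
    print([(np.round(r['xyz'],3).tolist(),round(r['confidence'],2)) for r in arm.find_in(p,'spray_can')][:6])
go(.42,-.28,.33,0)
```

```text
[([0.601, 0.146, 0.077], 0.77), ([0.58, 0.284, 0.076], 0.75), ([0.399, -0.352, 0.049], 0.6), ([0.581, 0.222, 0.073], 0.57)]
[([0.403, -0.197, 0.097], 0.85)]
[([0.615, 0.155, 0.084], 0.96), ([0.591, 0.22, 0.08], 0.94), ([0.411, -0.349, 0.05], 0.79), ([0.616, -0.042, 0.106], 0.65), ([0.59, 0.281, 0.087], 0.64)]
[([0.433, -0.18, 0.118], 0.76), ([0.61, -0.038, 0.105], 0.48)]
t29.9 pos [0.5823 0.1579 0.3221] head -1.8 F [-0.4 -0.5  0.6] w 0.997 -> x -4.95 y 14.76 z -0.25 spin -0.18
```

View pics/side3.png

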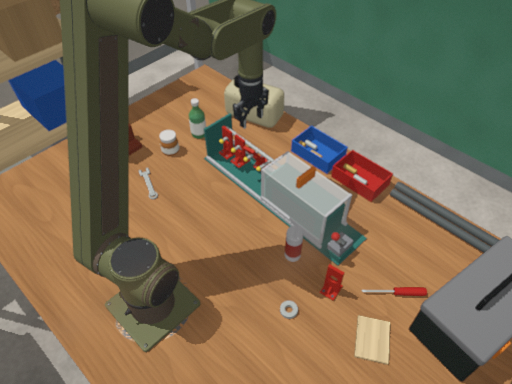

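```bash
python3 w.py w11.png; python3 -c "
from h import *
a=cv2.imread('pics/side3.png')[110:190,195:285];cv2.imwrite('pics/s3c.png',cv2.resize(a,None,fx=8,fy=7,interpolation=cv2.INTER_CUBIC))"
```

```text
bracket_a [([0.574, 0.1671, 0.0972], 0.98), ([0.5878, 0.2269, 0.0302], 0.91), ([0.5847, 0.2774, 0.0333], 0.89)]
bracket_a_eye [([0.5869, 0.2763, 0.0319], 0.87)]
peg0 [([0.5746, 0.1213, 0.0195], 0.78), ([0.5886, 0.2766, 0.0307], 0.37)]
t30.1 pos [0.5824 0.158  0.3214] head -1.8 F [ 0.5 -0.2 -0.1] w 0.996 -> x -4.57 y -4.59 z -1.61 spin -0.18
```

View pics/w11.png

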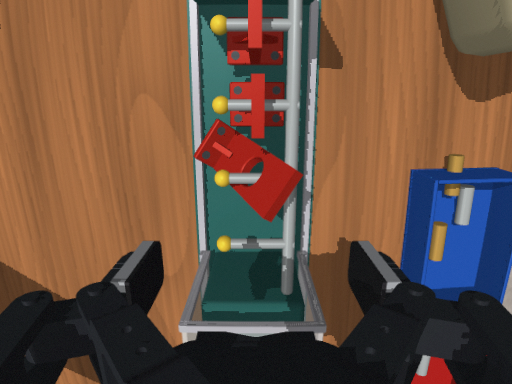

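View pics/s3c.png

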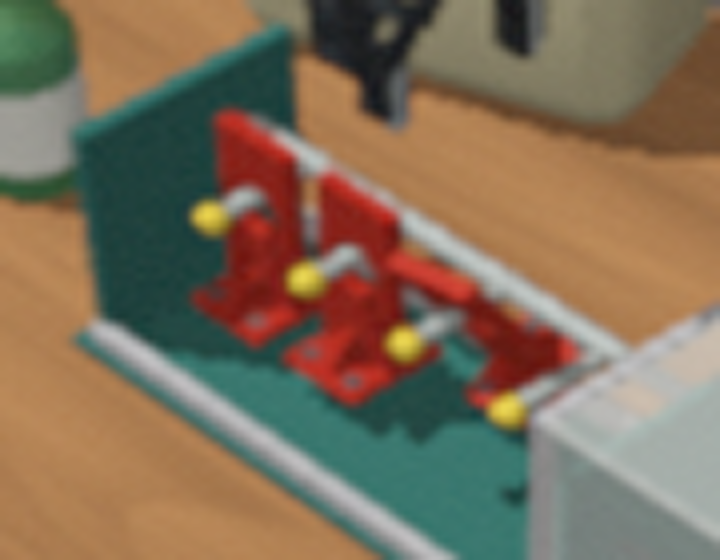

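```bash
python3 -c "
from h import *
ims=[]
for i in range(2):
    p=arm.grab_frame('wrist');ims.append(cv2.resize(p['img'][90:240,170:330][:,:,::-1],None,fx=2.4,fy=2.4))
    for k in range(4): arm.grab_frame('wrist')
p=arm.grab_frame('scene');a=p['img'][170:290,280:400][:,:,::-1]
cv2.imwrite('pics/m1.png',cv2.hconcat(ims)); cv2.imwrite('pics/m2.png',cv2.resize(a,None,fx=5,fy=5,interpolation=cv2.INTER_CUBIC))
"
```

```text
(no output)
```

View pics/m1.png

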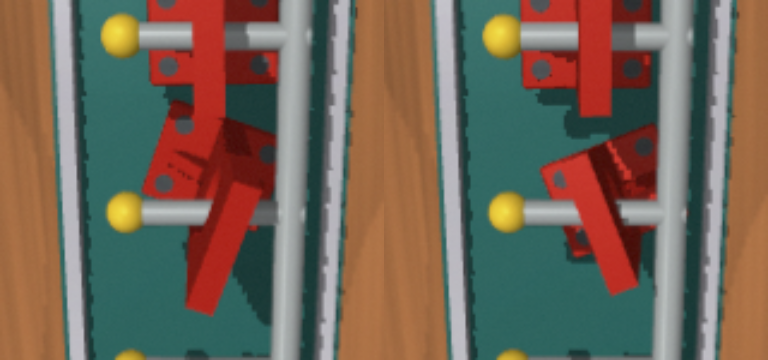

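View pics/m2.png

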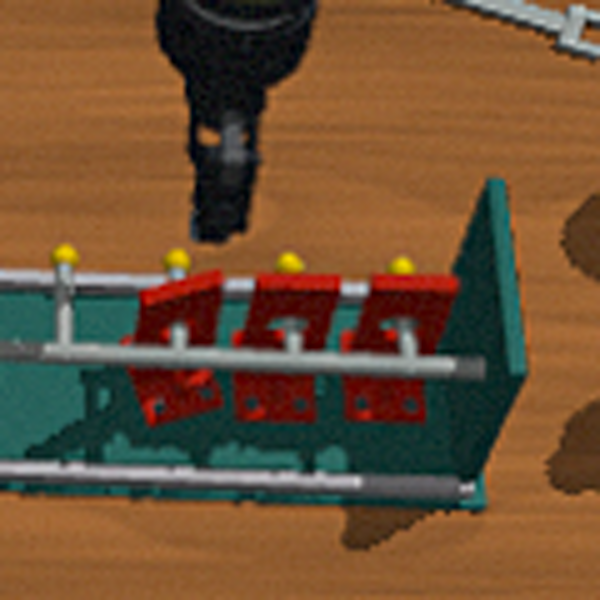

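Call:
step_arm(series=[{"x": -0.8,"y": 1.2,"z": -0.2,"spin": 0,"jaw": 85},{"x": -1.8,"y": 3.2,"z": -0.3,"spin": 0,"jaw": 85},{"x": -2.8,"y": 5.2,"z": -0.3,"spin": 0,"jaw": 85},{"x": -3.8,"y": 7.2,"z": -0.3,"spin": 0,"jaw": 85},{"x": -4.6,"y": 9.2,"z": -0.3,"spin": 0,"jaw": 85}])

```text
clock: 31.28
ee_pos: [0.4418, -0.1003, 0.3322]
eef_rot: [0.0, 1.0, -0.015, 0.001]
contact_force: [1.6, -0.4, 0.3]
gripper_width: 0.997
```

```bash
python3 -c "
from h import *
go(.42,-.32,.33,0)"
```

```text
t31.3 pos [ 0.4418 -0.1003  0.3322] head -1.8 F [ 1.6 -0.4  0.3] w 0.997 -> x -0.50 y 7.34 z 0.08 spin -0.18
```

Call:
step_arm(series=[{"x": -0.1,"y": 1.6,"z": 0.1,"spin": 0,"jaw": 85},{"x": -0.3,"y": 3.4,"z": 0.1,"spin": 0,"jaw": 85},{"x": -0.5,"y": 5.2,"z": 0.1,"spin": 0,"jaw": 85},{"x": -0.5,"y": 6.8,"z": 0.1,"spin": 0,"jaw": 85},{"x": -0.5,"y": 7.3,"z": 0.1,"spin": 0,"jaw": 85}])

```text
clock: 31.9
ee_pos: [0.4209, -0.3203, 0.3289]
eef_rot: [0.001, 1.0, -0.017, 0.0]
contact_force: [0.3, 0.6, -0.0]
gripper_width: 0.995
```

```bash
python3 w.py w12.png
```

```text
bracket_a [([0.41, -0.3433, 0.0173], 0.86)]
bracket_a_eye []
peg0 [([0.5407, -0.2239, 0.1184], 0.82)]
t32.1 pos [ 0.421  -0.3164  0.3286] head -1.8 F [0.8 0.3 0.7] w 0.998 -> x 0.32 y -20.57 z -1.35 spin -0.18
```

View pics/w12.png

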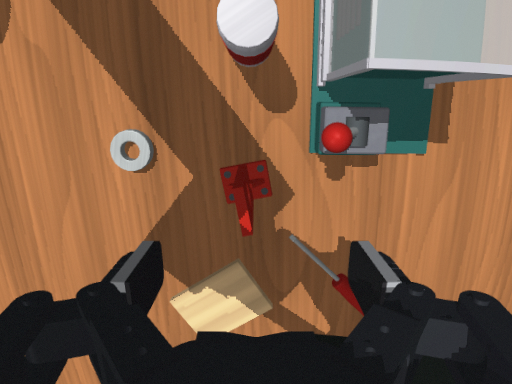

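```bash
python3 -c "
from h import *
st=arm.observe();p=arm.grab_frame('wrist')
a=p['img'][150:245,210:285][:,:,::-1];cv2.imwrite('pics/c12.png',cv2.resize(a,None,fx=6,fy=6,interpolation=cv2.INTER_CUBIC))
W=onplane(p,[(228,174),(261,169),(265,192),(232,198)],.008,st)[:,:2];h=np.arctan2(*(W[1]-W[0])[::-1]);print(W.mean(0),np.degrees(h))
e=onplane(p,[(241,235),(252,234)],.12,st).mean(0)[:2];c=e+.024*np.array([-np.sin(h),np.cos(h)]);print(e,c)
m=W.mean(0)
go(m[0],m[1],.164,np.degrees(h))
for z in (.11,.13,.15): print(onplane(p,[(337,137)],z,st))
"
```

```text
[ 0.40839185 -0.34454088] 6.920723088616954
[ 0.41054024 -0.36630616] [ 0.40764833 -0.34248103]
t32.1 pos [ 0.421  -0.316   0.3287] head -1.8 F [-0.1 -1.   0.3] w 0.991 -> x -0.39 y 0.97 z 5.49 spin -0.87
[[ 0.49592614 -0.27808736  0.11      ]]
[[ 0.49085941 -0.27588091  0.13      ]]
[[ 0.48579269 -0.27367446  0.15      ]]
```

View pics/c12.png

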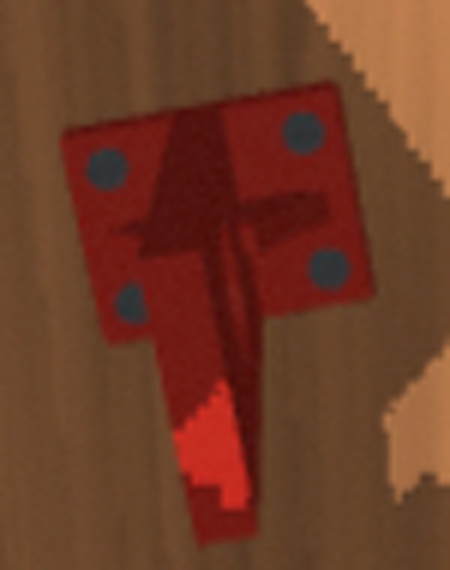

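```bash
python3 -c "
from h import *
st=arm.observe();p=arm.grab_frame('wrist')
W=onplane(p,[(228,178),(260.7,172),(264.8,194.7),(231.7,200.5)],.008,st)[:,:2];h=np.arctan2(*(W[1]-W[0])[::-1]);print(W.mean(0),np.degrees(h))
e=onplane(p,[(243.3,240.8),(252.5,239.2)],.12,st).mean(0)[:2];c=e+.024*np.array([-np.sin(h),np.cos(h)]);print(e,c)
m=(c+W.mean(0))/2
go(m[0],m[1],.164,np.degrees(h))
"
```

```text
[ 0.40806097 -0.34817183] 8.81215970033492
[ 0.41174847 -0.37167193] [ 0.40807178 -0.34795523]
t32.2 pos [ 0.4211 -0.3158  0.3288] head -1.7 F [ 0.4  0.8 -0.1] w 0.997 -> x -0.40 y 1.09 z 5.49 spin -1.05
```

Call:
step_arm(series=[{"x": -0.2,"y": 0.5,"z": 0.8,"spin": -0.5,"jaw": 85},{"x": -0.4,"y": 1.09,"z": 2.2,"spin": -1.03,"jaw": 85},{"x": -0.4,"y": 1.09,"z": 3.8,"spin": -1.03,"jaw": 85},{"x": -0.4,"y": 1.09,"z": 5.0,"spin": -1.03,"jaw": 85},{"x": -0.4,"y": 1.09,"z": 5.45,"spin": -1.03,"jaw": 85}])

```text
clock: 32.83
ee_pos: [0.4075, -0.3475, 0.1635]
eef_rot: [-0.002, 0.997, 0.075, -0.001]
contact_force: [-0.7, 0.4, -0.2]
gripper_width: 0.991
```

Call:
step_arm(series=[{"x": 0,"y": 0,"z": 0,"spin": 0,"jaw": 50},{"x": 0,"y": 0,"z": 0,"spin": 0,"jaw": 20},{"x": 0,"y": 0,"z": 0,"spin": 0,"jaw": 0},{"x": 0,"y": 0,"z": 0,"spin": 0,"jaw": 0},{"x": 0,"y": 0,"z": 0,"spin": 0,"jaw": 0}])

```text
clock: 33.45
ee_pos: [0.4081, -0.3502, 0.1663]
eef_rot: [0.001, 0.997, 0.074, 0.0]
contact_force: [-2.7, 0.8, 6.3]
gripper_width: 0.108
```

Call:
step_arm(series=[{"x": 0,"y": 0,"z": 0,"spin": 0,"jaw": 0},{"x": 0,"y": 0,"z": -0.5,"spin": 0,"jaw": 0},{"x": 0,"y": 0,"z": -1.5,"spin": 0.3,"jaw": 0},{"x": 0,"y": 0,"z": -2.8,"spin": 0.8,"jaw": 0},{"x": 0,"y": 0,"z": -4.0,"spin": 1.05,"jaw": 0}])

```text
clock: 34.08
ee_pos: [0.4079, -0.3494, 0.2868]
eef_rot: [-0.0, 1.0, -0.018, -0.0]
contact_force: [0.6, -0.8, -2.9]
gripper_width: 0.108
```

```bash
python3 -c "
from h import *
go(.46,.09,.345,-1.8)"
```

```text
t34.1 pos [ 0.4079 -0.3494  0.2868] head -2.1 F [ 0.6 -0.8 -2.9] w 0.108 -> x 1.20 y -14.70 z -1.93 spin -0.03
```

Call:
step_arm(series=[{"x": 0,"y": -0.4,"z": -0.7,"spin": -0.03,"jaw": 0},{"x": 0.2,"y": -1.4,"z": -1.5,"spin": -0.03,"jaw": 0},{"x": 0.4,"y": -2.8,"z": -1.9,"spin": -0.03,"jaw": 0},{"x": 0.5,"y": -4.4,"z": -1.9,"spin": -0.03,"jaw": 0},{"x": 0.6,"y": -6,"z": -1.9,"spin": -0.03,"jaw": 0}])

```text
clock: 34.7
ee_pos: [0.432, -0.1689, 0.3429]
eef_rot: [-0.0, 1.0, -0.015, 0.0]
contact_force: [1.3, 0.4, -3.1]
gripper_width: 0.101
```

Call:
step_arm(series=[{"x": 0.1,"y": -1.6,"z": 0,"spin": 0,"jaw": 0},{"x": 0.2,"y": -3.2,"z": 0,"spin": 0,"jaw": 0},{"x": 0.4,"y": -4.8,"z": 0,"spin": 0,"jaw": 0},{"x": 0.5,"y": -6.4,"z": 0,"spin": 0,"jaw": 0},{"x": 0.6,"y": -7.6,"z": 0,"spin": 0,"jaw": 0}])

```text
clock: 35.33
ee_pos: [0.4564, 0.0589, 0.3427]
eef_rot: [-0.0, 1.0, -0.014, -0.0]
contact_force: [0.8, -0.1, -2.4]
gripper_width: 0.105
```

Call:
step_arm(series=[{"x": 0.1,"y": -0.5,"z": 0,"spin": 0,"jaw": 0},{"x": 0.1,"y": -0.9,"z": 0,"spin": 0,"jaw": 0},{"x": 0.1,"y": -1.0,"z": 0,"spin": 0,"jaw": 0}])

```text
clock: 35.7
ee_pos: [0.4609, 0.0868, 0.3423]
eef_rot: [0.0, 1.0, -0.015, -0.0]
contact_force: [0.1, -0.3, -3.4]
gripper_width: 0.105
```

```bash
python3 w.py w13.png; python3 -c "
from h import *
go(.496,.095,.202,-1.8)"
```

```text
bracket_a [([0.4649, 0.0961, 0.1996], 0.97), ([0.5807, 0.2208, 0.0833], 0.86), ([0.5814, 0.1557, 0.1081], 0.63)]
bracket_a_eye [([0.5664, 0.0656, 0.0713], 0.37)]
peg0 [([0.5661, 0.0688, 0.0747], 0.6)]
t35.9 pos [0.4609 0.086  0.3423] head -1.8 F [ 0.8  0.3 -2.8] w 0.102 -> x -0.58 y -7.12 z -0.93 spin -0.18
t35.9 pos [0.4609 0.086  0.3423] head -1.8 F [ 0.8  0.3 -2.8] w 0.102 -> x 1.16 y -0.34 z 4.68 spin 0.00
```

View pics/w13.png

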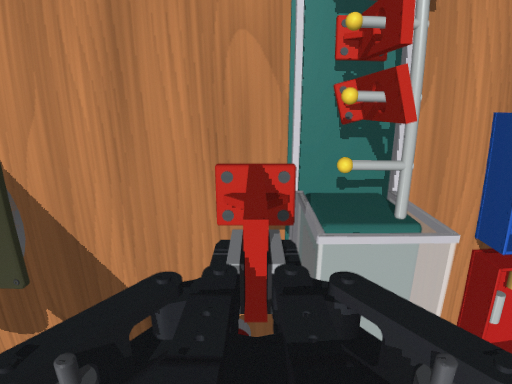

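Call:
step_arm(series=[{"x": 0.4,"y": -0.2,"z": 0.7,"spin": 0,"jaw": 0},{"x": 0.8,"y": -0.34,"z": 1.9,"spin": 0,"jaw": 0},{"x": 1.16,"y": -0.34,"z": 3.2,"spin": 0,"jaw": 0},{"x": 1.16,"y": -0.34,"z": 4.3,"spin": 0,"jaw": 0},{"x": 1.16,"y": -0.34,"z": 4.68,"spin": 0,"jaw": 0}])

```text
clock: 36.52
ee_pos: [0.4949, 0.0951, 0.1999]
eef_rot: [0.0, 1.0, -0.015, -0.002]
contact_force: [-0.3, -0.6, -3.6]
gripper_width: 0.104
```

Call:
step_arm(series=[{"x": 0,"y": 0,"z": 0,"spin": 0,"jaw": 0},{"x": 0,"y": 0,"z": 0,"spin": 0,"jaw": 0}])

```text
clock: 36.78
ee_pos: [0.4971, 0.0959, 0.2033]
eef_rot: [-0.0, 1.0, -0.015, 0.001]
contact_force: [0.6, 0.2, -2.4]
gripper_width: 0.104
```

```bash
python3 w.py w14.png
```

```text
bracket_a [([0.5007, 0.1058, 0.0612], 0.91), ([0.5849, 0.2079, 0.0616], 0.81), ([0.5796, 0.1591, 0.1254], 0.77)]
bracket_a_eye []
peg0 [([0.5742, 0.1089, 0.0091], 0.59)]
t37.0 pos [0.4967 0.0961 0.2031] head -1.7 F [-0.5  0.  -3.4] w 0.105 -> x -1.74 y -6.75 z -5.57 spin -0.17
```

View pics/w14.png

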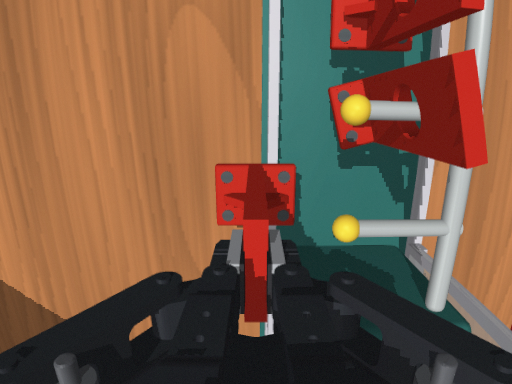

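```bash
python3 -c "
from h import *
st=arm.observe();p=arm.grab_frame('wrist')
W=onplane(p,[(228,177),(284,177),(284,215),(228,215)],st['ee_pos'][2]-.166+.008,st)[:,:2];print(W.mean(0))
print(onplane(p,[(245,321),(267,321)],st['ee_pos'][2]-.166+.12,st))
print(onplane(p,[(346,228.5),(436,228.5)],.105,st))
go(.5845,.0955-.0028,.201)
"
```

```text
[0.49728898 0.09841239]
[[0.49124136 0.07521345 0.15706217]
 [0.5008245  0.0748986  0.15706217]]
[[0.54855065 0.09537014 0.105     ]
 [0.60275863 0.09311848 0.105     ]]
t37.0 pos [0.4965 0.0961 0.2028] head -1.7 F [ 0.5  0.2 -3.1] w 0.106 -> x 2.94 y 0.03 z 0.07
```

Call:
step_arm(series=[{"x": 0.4,"y": 0.05,"z": 0.06,"spin": 0,"jaw": 0},{"x": 1.0,"y": 0.05,"z": 0.06,"spin": 0,"jaw": 0},{"x": 1.7,"y": 0.05,"z": 0.06,"spin": 0,"jaw": 0},{"x": 2.4,"y": 0.05,"z": 0.06,"spin": 0,"jaw": 0},{"x": 2.75,"y": 0.05,"z": 0.06,"spin": 0,"jaw": 0}])

```text
clock: 37.65
ee_pos: [0.5812, 0.0919, 0.2]
eef_rot: [-0.0, 1.0, -0.015, 0.001]
contact_force: [0.5, -0.2, -2.4]
gripper_width: 0.108
```

Call:
step_arm(series=[{"x": 0,"y": 0,"z": 0,"spin": 0,"jaw": 0},{"x": 0,"y": 0,"z": 0.1,"spin": 0,"jaw": 0},{"x": 0,"y": 0,"z": 0.2,"spin": 0,"jaw": 0},{"x": 0,"y": 0,"z": 0.3,"spin": 0,"jaw": 0},{"x": 0,"y": 0,"z": 0.3,"spin": 0,"jaw": 0}])

```text
clock: 38.28
ee_pos: [0.578, 0.0921, 0.1912]
eef_rot: [0.0, 1.0, -0.015, -0.0]
contact_force: [-0.9, -0.9, -1.4]
gripper_width: 0.103
```

Nearly on; lower by a hair, then open in stages.

Call:
step_arm(series=[{"x": 0,"y": 0,"z": 0.03,"spin": 0,"jaw": 0},{"x": 0,"y": 0,"z": 0.03,"spin": 0,"jaw": 0},{"x": 0,"y": 0,"z": 0.03,"spin": 0,"jaw": 0}])

```text
clock: 38.65
ee_pos: [0.5781, 0.0921, 0.191]
eef_rot: [-0.0, 1.0, -0.015, -0.0]
contact_force: [-3.2, -0.4, 4.7]
gripper_width: 0.101
```

Call:
step_arm(series=[{"x": 0,"y": 0,"z": -0.03,"spin": 0,"jaw": 0},{"x": 0,"y": 0,"z": -0.03,"spin": 0,"jaw": 14},{"x": 0,"y": 0,"z": -0.03,"spin": 0,"jaw": 20},{"x": 0,"y": 0,"z": -0.03,"spin": 0,"jaw": 28},{"x": 0,"y": 0,"z": -0.03,"spin": 0,"jaw": 38}])

```text
clock: 39.28
ee_pos: [0.5787, 0.092, 0.1911]
eef_rot: [0.0, 1.0, -0.015, 0.0]
contact_force: [0.1, -0.6, 0.4]
gripper_width: 0.445
```

```bash
python3 w.py w15.png
```

```text
bracket_a [([0.5884, 0.2114, 0.0314], 0.94), ([0.5813, 0.1612, 0.1449], 0.8), ([0.5779, 0.1011, 0.0516], 0.6)]
bracket_a_eye []
peg0 [([0.5627, 0.1325, 0.0188], 0.7), ([0.5802, 0.1003, 0.0491], 0.29)]
t39.5 pos [0.5785 0.0921 0.1911] head -1.7 F [ 0.9  0.3 -0.2] w 0.445 -> x -4.49 y -6.80 z -5.96 spin -0.17
```

View pics/w15.png

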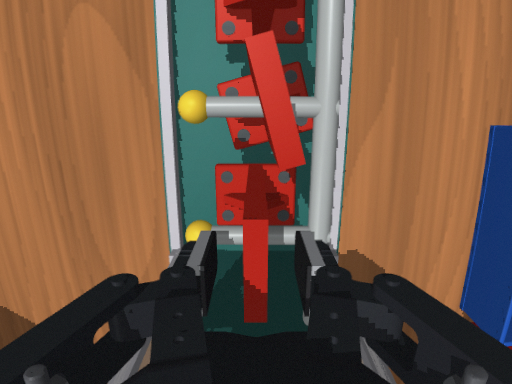

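Call:
step_arm(series=[{"x": 0,"y": 0,"z": -0.2,"spin": 0,"jaw": 38},{"x": 0,"y": 0,"z": -0.6,"spin": 0,"jaw": 38},{"x": 0,"y": 0,"z": -1.2,"spin": 0,"jaw": 38},{"x": 0,"y": 0,"z": -1.8,"spin": 0,"jaw": 38},{"x": 0,"y": 0,"z": -2.0,"spin": 0,"jaw": 50}])

```text
clock: 40.1
ee_pos: [0.5794, 0.0921, 0.2533]
eef_rot: [-0.0, 1.0, -0.015, 0.002]
contact_force: [-0.0, 0.5, -0.4]
gripper_width: 0.584
```

```bash
python3 w.py w16.png;python3 -c "
from h import *
go(.583,.1577,.25,-1.8)"
```

```text
bracket_a [([0.5808, 0.1622, 0.0465], 0.93), ([0.5856, 0.2141, 0.0297], 0.64), ([0.5801, 0.0996, 0.0434], 0.62)]
bracket_a_eye [([0.5775, 0.0366, 0.1651], 0.24)]
peg0 [([0.5745, 0.1079, 0.0418], 0.57)]
t40.3 pos [0.5782 0.092  0.2509] head -1.7 F [ 0.6 -0.3  0.4] w 0.586 -> x -4.48 y -6.80 z -3.97 spin -0.17
t40.3 pos [0.5782 0.092  0.2509] head -1.7 F [ 0.6 -0.3  0.4] w 0.586 -> x 0.09 y -2.19 z 0.03 spin 0.01
```

View pics/w16.png

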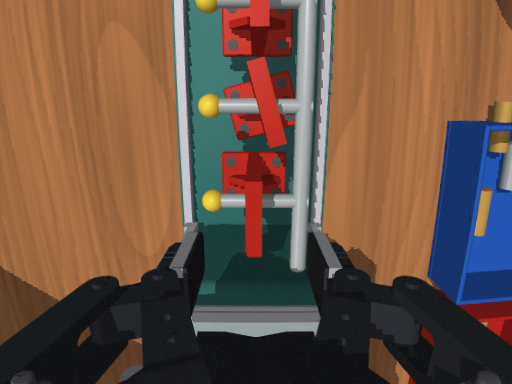

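```bash
python3 -c "
from h import *
st=arm.observe();p=arm.grab_frame('wrist')
W=onplane(p,[(248,60),(267,57),(287,144),(269,147)],.145,st)[:,:2];print(W,W.mean(0),np.degrees(np.arctan2(*(W[1]-W[2])[::-1]))-90)
e=onplane(p,[(246,257),(262,257)],.145,st);print(e)
go(*W.mean(0),.193,-1.8)
"
```

```text
[[0.57677956 0.18419204]
 [0.58673896 0.18539646]
 [0.59679238 0.13949421]
 [0.58679408 0.13811443]] [0.58677624 0.16179929] 12.353748859180442
[[0.57145484 0.07120069 0.145     ]
 [0.58125876 0.07090376 0.145     ]]
t40.4 pos [0.5781 0.092  0.2505] head -1.7 F [ 0.2  0.1 -0.5] w 0.584 -> x 0.22 y -2.33 z 1.92 spin 0.01
```

Call:
step_arm(series=[{"x": 0.1,"y": -0.7,"z": 0,"spin": -0.5,"jaw": 50},{"x": 0.28,"y": -1.6,"z": 0,"spin": -1.0,"jaw": 50},{"x": 0.3,"y": -2.3,"z": 0,"spin": -1.4,"jaw": 50},{"x": 0.3,"y": -2.3,"z": 0,"spin": -1.4,"jaw": 50},{"x": 0.3,"y": -2.3,"z": 0.2,"spin": -1.4,"jaw": 50}])

```text
clock: 40.98
ee_pos: [0.5895, 0.1605, 0.245]
eef_rot: [0.0, 0.994, 0.107, 0.0]
contact_force: [0.1, -0.4, 0.7]
gripper_width: 0.584
```

```bash
python3 w.py w17.png;python3 -c "
from h import *
go(.5868,.1605,.192,12.4)"
```

```text
bracket_a [([0.5831, 0.1645, 0.0477], 0.83), ([0.5811, 0.2746, 0.0354], 0.81), ([0.5804, 0.1082, 0.0514], 0.79), ([0.5847, 0.2289, 0.1043], 0.76), ([0.5774, 0.1919, 0.0209], 0.39)]
bracket_a_eye [([0.584, 0.2758, 0.0333], 0.91)]
peg0 [([0.5746, 0.1912, 0.0182], 0.96)]
t41.2 pos [0.5892 0.16   0.2447] head 12.2 F [ 0.9  1.2 -0.5] w 0.592 -> x -3.55 y -5.54 z -4.17 spin 1.22
t41.2 pos [0.5892 0.16   0.2447] head 12.2 F [ 0.9  1.2 -0.5] w 0.592 -> x -0.07 y -0.04 z 1.76 spin -0.02
```

View pics/w17.png

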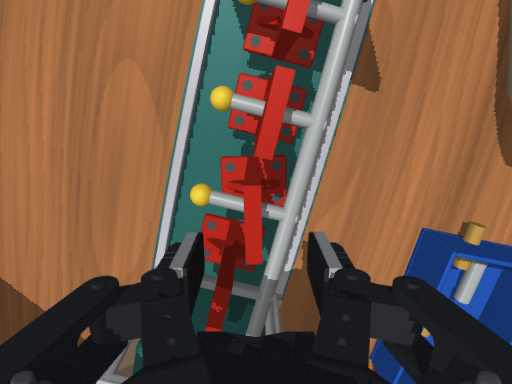

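Call:
step_arm(series=[{"x": -0.12,"y": -0.04,"z": 0.6,"spin": 0,"jaw": 50},{"x": -0.12,"y": -0.04,"z": 1.2,"spin": 0,"jaw": 50},{"x": -0.12,"y": -0.04,"z": 1.7,"spin": 0,"jaw": 50},{"x": -0.12,"y": -0.04,"z": 1.75,"spin": 0,"jaw": 50},{"x": -0.12,"y": -0.04,"z": 1.75,"spin": 0,"jaw": 35}])

```text
clock: 41.8
ee_pos: [0.5861, 0.1611, 0.1928]
eef_rot: [-0.0, 0.994, 0.107, 0.0]
contact_force: [-0.3, -0.1, 0.2]
gripper_width: 0.414
```

Call:
step_arm(series=[{"x": 0,"y": 0,"z": 0,"spin": 0,"jaw": 24},{"x": 0,"y": 0,"z": 0,"spin": 0,"jaw": 16},{"x": 0,"y": 0,"z": 0,"spin": 0,"jaw": 10},{"x": 0,"y": 0,"z": 0,"spin": 0,"jaw": 0},{"x": 0,"y": 0,"z": 0,"spin": 0,"jaw": 0}])

```text
clock: 42.42
ee_pos: [0.5863, 0.1613, 0.1932]
eef_rot: [-0.0, 0.994, 0.107, 0.001]
contact_force: [1.1, 0.9, 4.9]
gripper_width: 0.103
```

Call:
step_arm(series=[{"x": 0,"y": 0,"z": -0.06,"spin": 0,"jaw": 0},{"x": 0,"y": 0,"z": -0.12,"spin": 0.3,"jaw": 0},{"x": -0.06,"y": 0,"z": -0.12,"spin": 0.8,"jaw": 0},{"x": -0.1,"y": 0.03,"z": -0.12,"spin": 1.3,"jaw": 0},{"x": -0.1,"y": 0.05,"z": -0.12,"spin": 1.41,"jaw": 0}])

```text
clock: 43.05
ee_pos: [0.5822, 0.1588, 0.1953]
eef_rot: [0.0, 1.0, -0.016, -0.001]
contact_force: [-0.7, 0.7, -1.9]
gripper_width: 0.101
```

Call:
step_arm(series=[{"x": 0,"y": 0,"z": 0,"spin": 0,"jaw": 0},{"x": 0,"y": 0,"z": 0.06,"spin": 0,"jaw": 0},{"x": 0,"y": 0,"z": 0.12,"spin": 0,"jaw": 0},{"x": 0,"y": 0,"z": 0.12,"spin": 0,"jaw": 0}])

```text
clock: 43.55
ee_pos: [0.5832, 0.1591, 0.1933]
eef_rot: [-0.0, 1.0, -0.016, 0.0]
contact_force: [-2.0, 0.5, 2.9]
gripper_width: 0.1
```

Contact; ease to zero force and open slowly and wide.

Call:
step_arm(series=[{"x": 0,"y": 0,"z": -0.03,"spin": 0,"jaw": 0},{"x": 0,"y": 0,"z": -0.03,"spin": 0,"jaw": 12},{"x": 0,"y": 0,"z": -0.03,"spin": 0,"jaw": 16},{"x": 0,"y": 0,"z": -0.03,"spin": 0,"jaw": 24},{"x": 0,"y": 0,"z": -0.03,"spin": 0,"jaw": 38}])

```text
clock: 44.18
ee_pos: [0.5832, 0.159, 0.1935]
eef_rot: [0.0, 1.0, -0.016, 0.0]
contact_force: [-0.1, 0.0, -0.5]
gripper_width: 0.441
```

Call:
step_arm(series=[{"x": 0,"y": 0,"z": 0,"spin": 0,"jaw": 38},{"x": 0,"y": 0,"z": -0.4,"spin": 0,"jaw": 38},{"x": 0,"y": 0,"z": -1.0,"spin": 0,"jaw": 38},{"x": 0,"y": 0,"z": -1.8,"spin": 0,"jaw": 38},{"x": 0,"y": 0,"z": -2.6,"spin": 0,"jaw": 50}])

```text
clock: 44.8
ee_pos: [0.5833, 0.1591, 0.2731]
eef_rot: [-0.0, 1.0, -0.016, 0.0]
contact_force: [0.0, 0.4, -0.1]
gripper_width: 0.585
```

Call:
step_arm(series=[{"x": 0,"y": 1.2,"z": -0.7,"spin": 0,"jaw": 50},{"x": 0,"y": 2,"z": -1.8,"spin": 0,"jaw": 50},{"x": 0,"y": 2,"z": -1.8,"spin": 0,"jaw": 50}])

```text
clock: 45.18
ee_pos: [0.5828, 0.0978, 0.3296]
eef_rot: [-0.0, 1.0, -0.017, 0.004]
contact_force: [-0.4, 0.1, 0.3]
gripper_width: 0.587
```

```bash
python3 w.py w18.png
```

```text
bracket_a [([0.5867, 0.2174, 0.0306], 0.92), ([0.5795, 0.1621, 0.036], 0.75), ([0.5755, 0.267, 0.0347], 0.71), ([0.5814, 0.1001, 0.0373], 0.58)]
bracket_a_eye [([0.5798, 0.2704, 0.0317], 0.72)]
peg0 [([0.5753, 0.0819, 0.0972], 0.6)]
t45.4 pos [0.5807 0.0996 0.3247] head -1.8 F [-1.3 -0.3 -0.9] w 0.582 -> x -4.56 y -6.54 z -1.50 spin -0.18
```

View pics/w18.png

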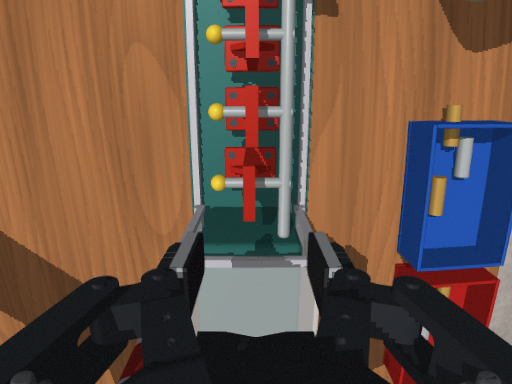

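Run:
```python
from h import *
ims=[]
for n,(x,y) in {'side':(190,100),'scene':(270,170)}.items():
    p=arm.grab_frame(n);a=p['img'][y:y+110,x:x+120][:,:,::-1]
    ims.append(cv2.resize(a,None,fx=3.3,fy=3.3,interpolation=cv2.INTER_CUBIC))
cv2.imwrite('pics/v4.png',cv2.hconcat(ims))
go(.570,-.096,.33,87.9)
```

```text
t45.5 pos [0.5807 0.0997 0.3244] head -1.8 F [-0.3  0.6  0. ] w 0.587 -> x -0.16 y 6.53 z -0.19 spin -8.97
```

View pics/v4.png

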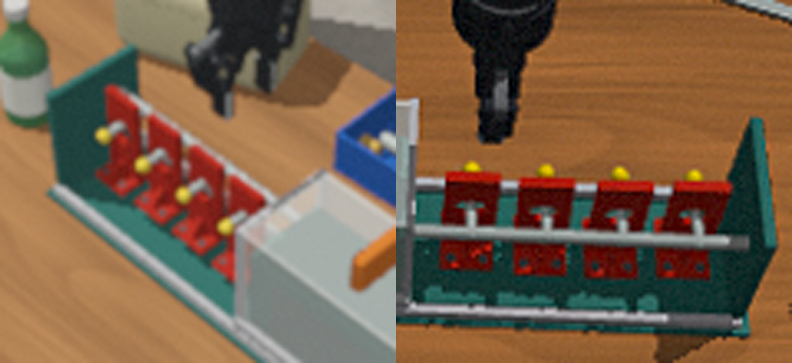

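Call:
step_arm(series=[{"x": 0,"y": 1.3,"z": -0.2,"spin": -1,"jaw": 85},{"x": -0.05,"y": 2.6,"z": -0.2,"spin": -2,"jaw": 85},{"x": -0.1,"y": 3.9,"z": -0.2,"spin": -3,"jaw": 85},{"x": -0.16,"y": 5.2,"z": -0.2,"spin": -4,"jaw": 85},{"x": -0.16,"y": 6.5,"z": -0.2,"spin": -5,"jaw": 85}])

```text
clock: 46.1
ee_pos: [0.57, -0.0962, 0.3305]
eef_rot: [-0.001, 0.911, 0.411, -0.001]
contact_force: [0.5, 0.1, -0.6]
gripper_width: 0.996
```

Call:
step_arm(series=[{"x": 0,"y": 0,"z": 0,"spin": -1,"jaw": 85},{"x": 0,"y": 0,"z": 0,"spin": -2,"jaw": 85},{"x": 0,"y": 0,"z": 0,"spin": -3,"jaw": 85},{"x": 0,"y": 0,"z": 0,"spin": -3.9,"jaw": 85},{"x": 0,"y": 0,"z": 0,"spin": -3.9,"jaw": 85}])

```text
clock: 46.72
ee_pos: [0.5703, -0.0951, 0.3306]
eef_rot: [-0.001, 0.724, 0.689, -0.0]
contact_force: [1.1, 0.3, 0.1]
gripper_width: 0.997
```

```bash
python3 -c "
from h import *
go(.5705,-.096,.248,87.9)
st=arm.observe();p=arm.grab_frame('wrist');save(p,'w19.png')"
```

```text
t46.7 pos [ 0.5703 -0.0951  0.3306] head 87.1 F [1.1 0.3 0.1] w 0.997 -> x -0.03 y 0.01 z 2.75 spin -0.08
```

View pics/w19.png

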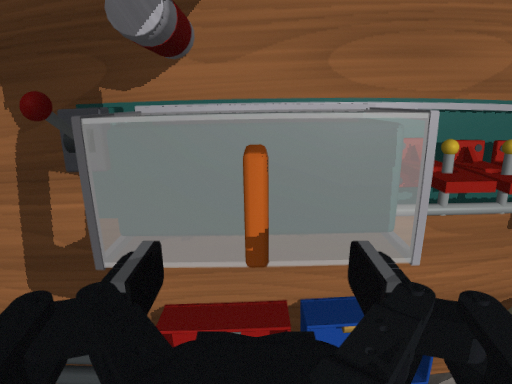

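Call:
step_arm(series=[{"x": -0.03,"y": 0,"z": 0.8,"spin": -0.1,"jaw": 85},{"x": -0.03,"y": 0,"z": 1.6,"spin": -0.1,"jaw": 85},{"x": -0.03,"y": 0,"z": 2.4,"spin": -0.1,"jaw": 85},{"x": -0.03,"y": 0,"z": 2.73,"spin": -0.1,"jaw": 85},{"x": -0.03,"y": 0,"z": 2.73,"spin": -0.1,"jaw": 40}])

```text
clock: 47.4
ee_pos: [0.5701, -0.0964, 0.249]
eef_rot: [-0.001, 0.718, 0.696, -0.0]
contact_force: [1.1, -0.6, 0.2]
gripper_width: 0.814
```

Call:
step_arm(series=[{"x": 0,"y": 0,"z": 0,"spin": 0,"jaw": 5},{"x": 0,"y": 0,"z": 0,"spin": 0,"jaw": 5},{"x": 0,"y": 0,"z": 0,"spin": 0,"jaw": 5},{"x": 0,"y": 0,"z": 0,"spin": 0,"jaw": 5},{"x": 0,"y": 0,"z": 0,"spin": 0,"jaw": 5}])

```text
clock: 48.02
ee_pos: [0.5708, -0.0949, 0.2507]
eef_rot: [-0.0, 0.718, 0.696, 0.002]
contact_force: [-0.3, 5.6, 3.2]
gripper_width: 0.179
```

```bash
python3 -c "
from h import *
go(.580,.188,.248,87.9)"
```

```text
t48.0 pos [ 0.5708 -0.0949  0.2507] head 88.2 F [-0.3  5.6  3.2] w 0.179 -> x 9.44 y 0.01 z 0.12 spin 0.03
```

Call:
step_arm(series=[{"x": 0.6,"y": 0,"z": 0,"spin": 0,"jaw": 5},{"x": 1.6,"y": 0,"z": 0,"spin": 0,"jaw": 5},{"x": 2.6,"y": 0.01,"z": 0,"spin": 0,"jaw": 5},{"x": 3.6,"y": 0.01,"z": 0,"spin": 0,"jaw": 5},{"x": 4.4,"y": 0.01,"z": 0,"spin": 0,"jaw": 5}])

```text
clock: 48.65
ee_pos: [0.5752, 0.0362, 0.2507]
eef_rot: [0.001, 0.718, 0.696, 0.0]
contact_force: [0.5, -4.3, 4.5]
gripper_width: 0.176
```

Call:
step_arm(series=[{"x": 1,"y": 0,"z": 0,"spin": 0,"jaw": 5},{"x": 2,"y": 0,"z": 0,"spin": 0,"jaw": 5},{"x": 3,"y": 0.01,"z": 0,"spin": 0,"jaw": 5},{"x": 4,"y": 0.01,"z": 0,"spin": 0,"jaw": 5},{"x": 4.6,"y": 0.01,"z": 0,"spin": 0,"jaw": 5}])

```text
clock: 49.28
ee_pos: [0.5798, 0.1746, 0.2508]
eef_rot: [0.001, 0.718, 0.696, 0.001]
contact_force: [1.1, -3.6, 5.9]
gripper_width: 0.178
```

Call:
step_arm(series=[{"x": 0.1,"y": 0,"z": 0,"spin": 0,"jaw": 5},{"x": 0.2,"y": 0,"z": 0,"spin": 0,"jaw": 5},{"x": 0.3,"y": 0,"z": 0,"spin": 0,"jaw": 5},{"x": 0.4,"y": 0,"z": 0,"spin": 0,"jaw": 5},{"x": 0.45,"y": 0,"z": 0,"spin": 0,"jaw": 5}])

```text
clock: 49.9
ee_pos: [0.5802, 0.187, 0.2507]
eef_rot: [0.001, 0.718, 0.696, 0.001]
contact_force: [0.7, -2.1, 6.1]
gripper_width: 0.176
```

Call:
step_arm(series=[{"x": 0.1,"y": 0,"z": 0,"spin": 0,"jaw": 5},{"x": 0.2,"y": 0,"z": 0,"spin": 0,"jaw": 5},{"x": 0.25,"y": 0,"z": 0,"spin": 0,"jaw": 5},{"x": 0.25,"y": 0,"z": 0,"spin": 0,"jaw": 5}])

```text
clock: 50.4
ee_pos: [0.5803, 0.1907, 0.2507]
eef_rot: [0.003, 0.718, 0.696, -0.002]
contact_force: [0.7, -14.2, 7.4]
gripper_width: 0.177
```

Call:
step_arm(series=[{"x": -0.05,"y": 0,"z": 0,"spin": 0,"jaw": 5},{"x": -0.05,"y": 0,"z": 0,"spin": 0,"jaw": 50},{"x": -0.05,"y": 0,"z": 0,"spin": 0,"jaw": 85},{"x": -0.05,"y": 0,"z": 0,"spin": 0,"jaw": 85},{"x": -0.05,"y": 0,"z": -0.5,"spin": 0,"jaw": 85}])

```text
clock: 51.02
ee_pos: [0.579, 0.193, 0.2636]
eef_rot: [-0.001, 0.718, 0.696, -0.002]
contact_force: [0.2, -0.0, -0.3]
gripper_width: 0.99
```

Call:
step_arm(series=[{"x": 0,"y": 0,"z": -1.0,"spin": 0,"jaw": 85},{"x": 0,"y": 0,"z": -2.2,"spin": 0.5,"jaw": 85},{"x": 0,"y": 0,"z": -3,"spin": 1.4,"jaw": 85},{"x": 0,"y": 0,"z": -3,"spin": 2.4,"jaw": 85},{"x": 0,"y": 0,"z": -3,"spin": 3.4,"jaw": 85}])

```text
clock: 51.65
ee_pos: [0.5802, 0.1931, 0.3565]
eef_rot: [0.0, 0.891, 0.453, 0.001]
contact_force: [0.8, -0.7, -0.5]
gripper_width: 0.995
```

Run:
```python
from h import *
ims=[]
for n,(x,y) in {'side':(190,80),'scene':(160,160)}.items():
    p=arm.grab_frame(n);save(p,n+'5.png');a=p['img'][y:y+190,x:x+220][:,:,::-1] if n=='side' else p['img'][y:y+120,x:x+240][:,:,::-1]
    cv2.imwrite('pics/v5%s.png'%n,cv2.resize(a,None,fx=3,fy=3,interpolation=cv2.INTER_CUBIC))
go(.43,-.28,.33,0)
```

```text
t51.8 pos [0.5801 0.193  0.3558] head 54.2 F [-0.3  0.3 -0.3] w 0.991 -> x -15.72 y 5.17 z 0.85 spin 5.42
```

View pics/v5side.png

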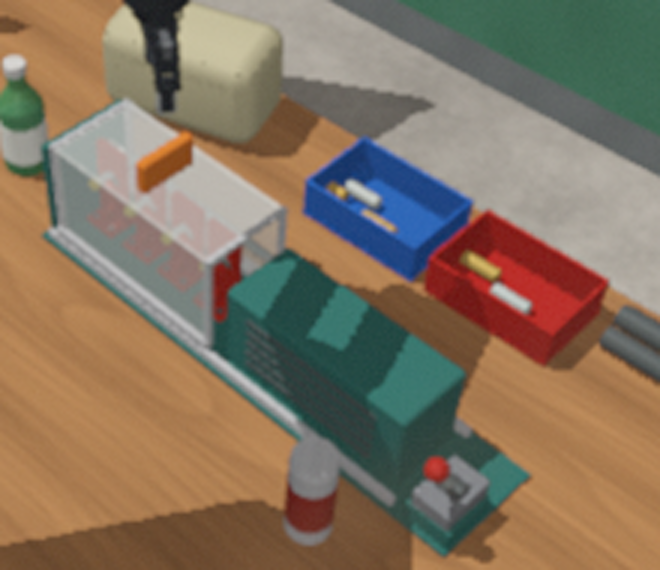

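View pics/v5scene.png

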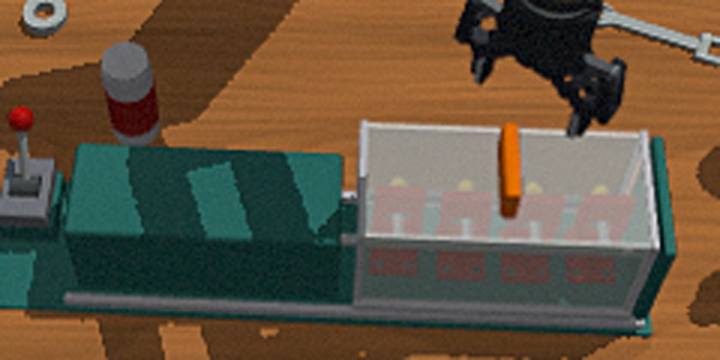

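Run:
```python
from h import *
s=arm.grab_frame('scene');d=arm.grab_frame('side')
rows=[]
us=np.array([21,119])/3+[160,160]; ud=np.array([436,470])/3+[190,80]
Z=np.linspace(.05,.2,301)
A=np.array([onplane(s,[us],z)[0] for z in Z]);B=np.array([onplane(d,[ud],z)[0] for z in Z])
i=np.argmin(np.linalg.norm(A-B,axis=1));print(A[i],B[i])
# lever base (slot centre on box top)
for n,p,u in (('s',s,np.array([25,178])/3+[160,160]),('d',d,np.array([455,488])/3+[190,80])):
    for z in (.05,.07): print(n,z,onplane(p,[u],z))
```

```text
[ 0.49081945 -0.28328761  0.127     ] [ 0.49144737 -0.28384065  0.127     ]
s 0.05 [[ 0.51363529 -0.28900851  0.05      ]]
s 0.07 [[ 0.52548517 -0.28427351  0.07      ]]
d 0.05 [[ 0.53685539 -0.28682824  0.05      ]]
d 0.07 [[ 0.52397531 -0.29294551  0.07      ]]
```

Call:
step_arm(series=[{"x": -1.5,"y": 0.5,"z": 0,"spin": 1,"jaw": 85},{"x": -3.2,"y": 1.1,"z": 0,"spin": 2,"jaw": 60},{"x": -5,"y": 1.7,"z": 0,"spin": 3,"jaw": 30},{"x": -6.8,"y": 2.3,"z": 0,"spin": 4,"jaw": 0},{"x": -8.4,"y": 2.8,"z": 0,"spin": 5,"jaw": 0}])

```text
clock: 52.48
ee_pos: [0.5, -0.0625, 0.355]
eef_rot: [0.0, 0.999, 0.035, 0.0]
contact_force: [0.6, -0.1, 0.1]
gripper_width: 0.137
```

```bash
python3 -c "
from h import *
go(.435,-.284,.30,0)"
```

```text
t52.5 pos [ 0.5    -0.0625  0.355 ] head 4.0 F [ 0.6 -0.1  0.1] w 0.137 -> x -2.68 y 7.21 z 1.83 spin 0.40
```

Call:
step_arm(series=[{"x": -0.6,"y": 1.6,"z": 0,"spin": 0.4,"jaw": 0},{"x": -1.3,"y": 3.4,"z": 0,"spin": 0.4,"jaw": 0},{"x": -2.0,"y": 5.2,"z": 0.6,"spin": 0.4,"jaw": 0},{"x": -2.6,"y": 6.8,"z": 1.4,"spin": 0.4,"jaw": 0},{"x": -2.68,"y": 7.21,"z": 1.83,"spin": 0.4,"jaw": 0}])

```text
clock: 53.1
ee_pos: [0.4352, -0.2848, 0.2988]
eef_rot: [-0.0, 1.0, 0.001, -0.001]
contact_force: [-0.2, 0.7, 0.4]
gripper_width: -0.002
```

```bash
python3 -c "
from h import *
go(.44,-.284,.185,0)
st=arm.observe();p=arm.grab_frame('wrist');save(p,'w20.png')"
```

```text
t53.1 pos [ 0.4352 -0.2848  0.2988] head 0.1 F [-0.2  0.7  0.4] w -0.002 -> x 0.17 y -0.03 z 3.79 spin 0.01
```

View pics/w20.png

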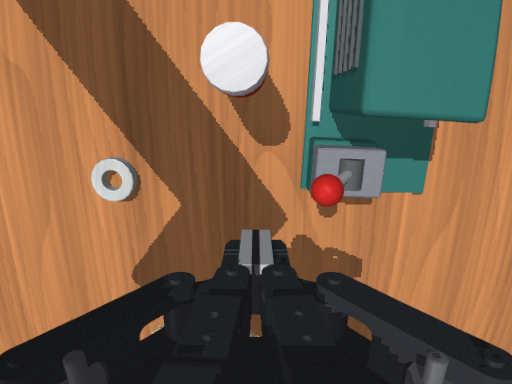

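Call:
step_arm(series=[{"x": 0.1,"y": 0,"z": 0.9,"spin": 0,"jaw": 0},{"x": 0.1,"y": 0,"z": 2,"spin": 0,"jaw": 0},{"x": 0.1,"y": 0,"z": 3.2,"spin": 0,"jaw": 0},{"x": 0.1,"y": 0,"z": 3.9,"spin": 0,"jaw": 0},{"x": 0.1,"y": 0,"z": 3.9,"spin": 0,"jaw": 0}])

```text
clock: 53.78
ee_pos: [0.4393, -0.2805, 0.1817]
eef_rot: [-0.001, 1.0, 0.003, -0.001]
contact_force: [0.7, -0.7, 0.1]
gripper_width: -0.001
```

Call:
step_arm(series=[{"x": 0.3,"y": 0,"z": 0,"spin": 0,"jaw": 0},{"x": 0.6,"y": 0,"z": 0,"spin": 0,"jaw": 0},{"x": 0.9,"y": 0,"z": 0,"spin": 0,"jaw": 0},{"x": 1.2,"y": 0,"z": 0,"spin": 0,"jaw": 0},{"x": 1.4,"y": 0,"z": 0,"spin": 0,"jaw": 0}])

```text
clock: 54.4
ee_pos: [0.482, -0.2823, 0.1829]
eef_rot: [0.0, 1.0, 0.002, 0.0]
contact_force: [-0.4, 0.4, 0.7]
gripper_width: 0.001
```

Call:
step_arm(series=[{"x": 0.2,"y": 0,"z": 0,"spin": 0,"jaw": 0},{"x": 0.4,"y": 0,"z": 0,"spin": 0,"jaw": 0},{"x": 0.6,"y": 0,"z": 0,"spin": 0,"jaw": 0},{"x": 0.8,"y": 0,"z": 0,"spin": 0,"jaw": 0},{"x": 1.0,"y": 0,"z": 0,"spin": 0,"jaw": 0}])

```text
clock: 55.02
ee_pos: [0.5118, -0.2821, 0.1827]
eef_rot: [0.0, 1.0, 0.002, 0.0]
contact_force: [-0.9, -0.7, 0.6]
gripper_width: 0.003
```

```bash
python3 w.py w21.png
```

```text
bracket_a []
bracket_a_eye []
peg0 [([0.5539, -0.2113, 0.1285], 0.76)]
t55.2 pos [ 0.5116 -0.2821  0.1826] head 0.2 F [ 0.5  0.  -0.5] w -0.003 -> x -1.98 y -19.41 z -6.25 spin 0.02
```

View pics/w21.png

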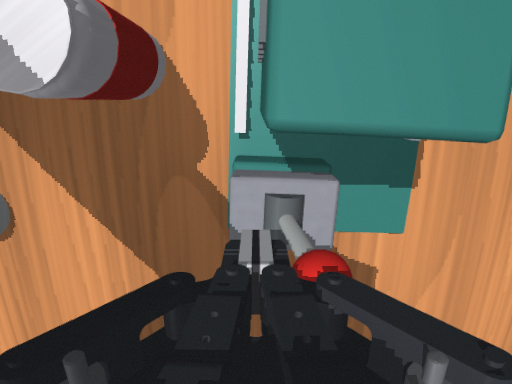

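Call:
step_arm(series=[{"x": 0.2,"y": 0,"z": 0,"spin": 0,"jaw": 0},{"x": 0.4,"y": 0,"z": 0,"spin": 0,"jaw": 0},{"x": 0.6,"y": 0,"z": 0,"spin": 0,"jaw": 0}])

```text
clock: 55.6
ee_pos: [0.5297, -0.282, 0.1826]
eef_rot: [-0.0, 1.0, 0.002, -0.0]
contact_force: [-0.5, 0.8, -0.7]
gripper_width: 0.0
```

Call:
step_arm(series=[{"x": 0.1,"y": 0,"z": 0,"spin": 0,"jaw": 0},{"x": 0.2,"y": 0,"z": 0,"spin": 0,"jaw": 0},{"x": 0.3,"y": 0,"z": 0,"spin": 0,"jaw": 0}])

```text
clock: 55.98
ee_pos: [0.5384, -0.2819, 0.1826]
eef_rot: [-0.0, 1.0, 0.002, -0.0]
contact_force: [-0.3, 1.3, -1.4]
gripper_width: -0.004
```

```bash
python3 w.py w22.png
```

```text
bracket_a []
bracket_a_eye [([0.5619, -0.2763, 0.1341], 0.32)]
peg0 [([0.56, -0.2152, 0.1274], 0.63), ([0.5586, -0.2791, 0.1322], 0.59)]
t56.2 pos [ 0.5387 -0.2821  0.1829] head 0.2 F [-0.   0.9  0.4] w 0.003 -> x -2.88 y -19.41 z -6.25 spin 0.02
```

View pics/w22.png

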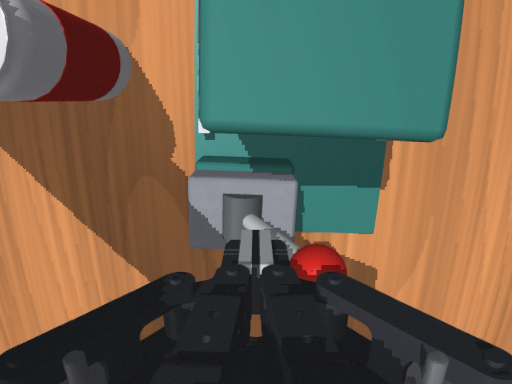

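Call:
step_arm(series=[{"x": 0.1,"y": 0,"z": 0,"spin": 0,"jaw": 0},{"x": 0.2,"y": 0,"z": 0,"spin": 0,"jaw": 0},{"x": 0.2,"y": 0,"z": 0,"spin": 0,"jaw": 0}])

```text
clock: 56.55
ee_pos: [0.5421, -0.2819, 0.1826]
eef_rot: [-0.0, 1.0, 0.002, -0.003]
contact_force: [-7.5, -1.6, 3.8]
gripper_width: -0.003
```

Call:
step_arm(series=[{"x": 0.1,"y": 0,"z": 0,"spin": 0,"jaw": 0},{"x": 0.2,"y": 0,"z": 0,"spin": 0,"jaw": 0},{"x": 0.2,"y": 0,"z": 0,"spin": 0,"jaw": 0}])

```text
clock: 56.92
ee_pos: [0.5432, -0.2819, 0.1825]
eef_rot: [-0.001, 1.0, 0.002, -0.008]
contact_force: [-19.7, -2.7, 11.8]
gripper_width: -0.0
```

Call:
step_arm(series=[{"x": -0.5,"y": 0,"z": 0,"spin": 0,"jaw": 0},{"x": -1.5,"y": 0,"z": 0,"spin": 0,"jaw": 0},{"x": -2.5,"y": 0,"z": -0.5,"spin": 0,"jaw": 0},{"x": -3.2,"y": 0,"z": -2,"spin": 0,"jaw": 0},{"x": -3.4,"y": 0,"z": -3.8,"spin": 0,"jaw": 0}])

```text
clock: 57.55
ee_pos: [0.4469, -0.2817, 0.297]
eef_rot: [-0.001, 1.0, 0.001, -0.001]
contact_force: [1.8, -1.0, -0.1]
gripper_width: -0.0
```

Call:
step_arm(series=[{"x": 0,"y": -1.5,"z": -1,"spin": 0,"jaw": 0},{"x": 0,"y": -3,"z": -2,"spin": 0,"jaw": 0},{"x": 0,"y": -3,"z": -2,"spin": 0,"jaw": 0}])

```text
clock: 57.92
ee_pos: [0.4492, -0.1904, 0.3599]
eef_rot: [0.001, 1.0, 0.003, 0.003]
contact_force: [0.5, -0.2, 1.3]
gripper_width: -0.0
```

Run:
```python
from h import *
for n,(x,y,w,h) in {'side':(190,80,220,190),'scene':(150,150,260,130)}.items():
    p=arm.grab_frame(n);save(p,n+'6.png');a=p['img'][y:y+h,x:x+w][:,:,::-1]
    cv2.imwrite('pics/v6%s.png'%n,cv2.resize(a,None,fx=3,fy=3,interpolation=cv2.INTER_CUBIC))
p=arm.grab_frame('wrist');save(p,'w23.png')
go(.43,-.28,.33,0)
```

```text
t58.1 pos [ 0.4482 -0.1926  0.3564] head 0.2 F [ 0.4  0.5 -0.5] w -0.000 -> x -0.62 y 2.91 z 0.88 spin 0.02
```

View pics/v6side.png

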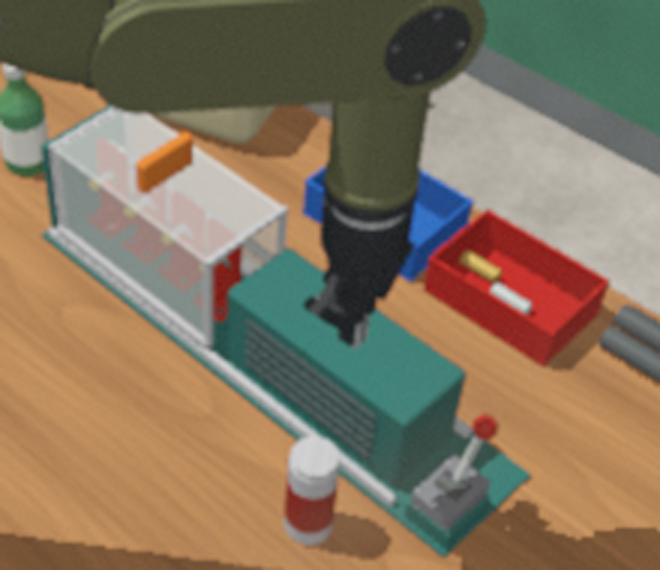

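View pics/v6scene.png

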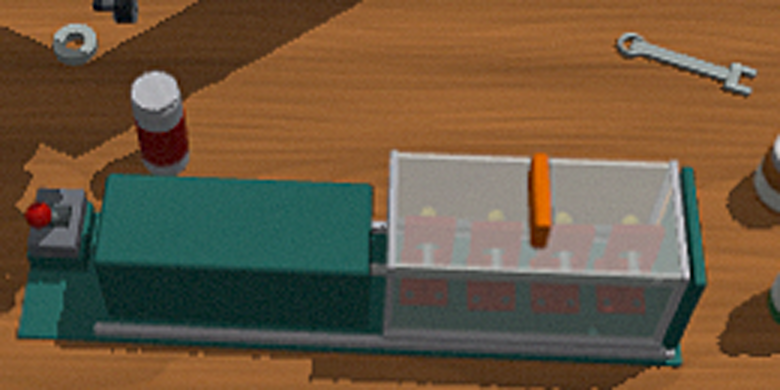

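View pics/w23.png

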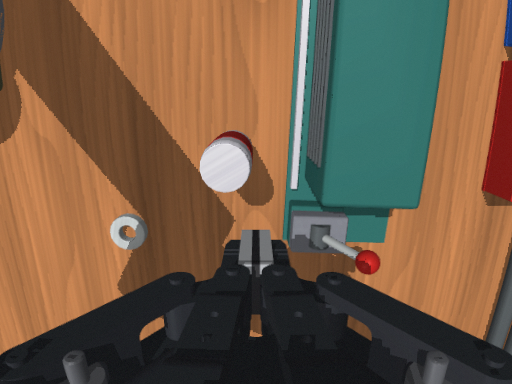

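Run:
```python
from h import *
s=arm.grab_frame('scene');d=arm.grab_frame('side')
us=np.array([38,215])/3+[150,150]; ud=np.array([485,428])/3+[190,80]
Z=np.linspace(.05,.2,301)
A=np.array([onplane(s,[us],z)[0] for z in Z]);B=np.array([onplane(d,[ud],z)[0] for z in Z])
i=np.argmin(np.linalg.norm(A-B,axis=1));print(A[i],B[i])
go(.44,-.19,.36)
```

```text
[ 0.56739467 -0.28642533  0.127     ] [ 0.5677929  -0.28786641  0.127     ]
t58.2 pos [ 0.4479 -0.193   0.3556] head 0.2 F [ 0.6 -0.7  0.1] w 0.004 -> x -0.26 y -0.10 z -0.15
```

```bash
python3 -c "
from h import *
print(arm.job_done())"
```

```text
the job is handed in; nothing more can be done
None
```

The job is done and handed in at about 58 s of the 210 s limit. All four red brackets hang on the pegs, the canopy is shut over them, and the fan lever is pushed fully over.

- **Order:** I opened the canopy to its stop, hung the brackets, slid the canopy shut to its stop, then pushed the lever to its stop.
- **One fault, mended:** after I released the bracket on peg1 it swung and came to rest about 14° out of square. I gripped it again, squared it and released it gently.
- **Canopy:** it travelled about 286 mm from open to shut, against a nominal 285 mm. The last pictures show it against the end plate, with a square, upright bracket on each of the four pegs.
- **Fan lever:** the tip moved about 76 mm away from the robot, which matches the full 1.0 rad swing.
- **Other things:** I did not touch any of them, and they looked undisturbed in the pictures. I did not measure each one again at the end. I saw no bracket knocked aside during the run.
- **Forces:** the highest I read at the tool was about 24 N at the canopy stop when opening.

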